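# Lock out the bench air: shut the valve and snap the hook through both rings

## Robot

A 7-joint arm with a two-finger parallel gripper is mounted at the origin on a cart in front of the work surface, level with it; the furniture and walls round the work are solid. World frame = base frame: x ahead of the robot, y to its left, z up, the work surface at z = 0. Lengths are in m, angles in rad, forces in N, time in s.
With the tool pointing down it reaches from about 0.4 to 0.85 m from the base axis. Payload 4.5 kg.
Tool frame: the origin (TCP) lies midway between the tips of the shut fingers; the grasp point (between the pads) lies 19 mm behind it; z points along the fingers, y is the direction in which the jaws open and shut (so a half turn about z gives the same grasp; the last joint's range is limited). The gripper opens to 88 mm and grips with 3 to 60 N. Pads are 18 mm wide; open, the fingers measure 123 mm over their backs; the gripper's body (75 mm by 187 mm) begins 45 mm behind the grasp point.
Start: joints at [1.308, 0.689, -0.195, 1.565, 0.157, 0.902, -0.215], TCP at [0.183, -0.598, 0.239] pointing down, gripper open.
Joint ranges: [-3.01, 3.01], [-0.46, 2.08], [-1.47, 1.51], [0.13, 2.56], [-1, 4.14], [0.04, 2.09], [-2.66, 2.66]. Speed limits (rad/s): [2.57, 2.57, 3.14, 3.14, 3.14, 3.14, 3.14].

## Interface

Orientations are given as a unit quaternion [x, y, z, w].
In Python, from plant import get_state, snapshot, finish_job, regions_of gives the robot as it stands.
- The arm moves only by the tool send_rows, never from a script. Its argument "series" is a list of rows, each an object of numbers: "grip": the opening, from 0 (shut) to 1 (fully open); "dx", "dy", "dz": the shift along the tool's x, y, z in mm; "turn": the turn about the tool's z in rad. A call has 1 to 20 rows; each row shifts and turns the commanded pose from where the row before left it, along the tool's axes as they then stand; what a row does not reach is not made up. A row lasts 1/10 s, in which the tool goes at most 50 mm and 8.59 degrees, less where a joint would pass 70% of its speed; a pose out of reach is approached as far as the arm can. A call is refused whole if a number of a shift passes 50 or a number of a turn 0.15, either way. A call with a gripper value outside its range is refused whole. The fingers move at their own pace and stop on an object; "force" is the grip in N (left out, the last holds). Time passes only in rows, so rows that do not move let the fingers close. It gives the time, the measured TCP pose, the force and the opening at its end, in the units of the state.
- get_state(): the state, without advancing time (a new reading comes with each control period).
- snapshot(name): name is "side" or "top"; returns a dict with "img" (480x640x3 uint8, red, green, blue), "depth" (480x640 float32, m along the optical axis (not along the pixel's ray), 0 where there is no reading), "fov_y" (degrees; the focal length in pixels is half the picture's height over the tangent of half this angle, whatever the lens; pixels are square), "cx", "cy" (the principal point, pixels), "R" (3x3) and "t" (3): a world point X has camera coordinates R X + t. Camera axes: x right, y down, z forward; pixel columns grow to the right and rows downward; lengths in m; the calibration is good to about 2 mm. A picture is of the moment at which its call begins.
- finish_job(): hands the job in, once; it reports no verdict.
Trained networks look in a picture, given as the dict that the camera call returned (one of the last four; its "shot" number tells which), for a name from the list of things; names that differ only in an ending like _2 or _b are one class to them, and where a whole thing is asked for, a point or a joint stands for the part that bears it (a point fixed in the world has none). Each returns a list of dicts, best first, with "score" (0 to 1); they miss things now and then, are a little off and sometimes report something else, mostly with a low value. They report only what shows in the picture. A call takes as long as a camera call.
- regions_of(picture, target): "pixels" (480x640 bool, what is visible of it) and "extent" ([left, top, right, bottom] in pixels, round what is visible of it).
The state is a dict: "clock": time; "q": joint angles; "qd": joint speeds; "joint_torque": joint torques, N m; "tool_pos": TCP position; "eef_rot": TCP orientation; "contact_force": force on the tool from outside, world axes, zero at the start; "moment": the same for the moment, N m; "opening": opening from 0.0 (shut) to 1.0 (fully open).
Only numpy, scipy, OpenCV 4.12 (cv2) and the standard library are available. Lean on these libraries where they do the work, as an engineer would, in place of code of your own. Each camera call takes 0.05 s, during which the arm holds its last target.

## Task

Lock the bench air outlet off before its coupler is changed: swing the blue lever fully shut, so that its ring lies beside the fixed ring, and snap the red-sleeved spring hook through both rings by pressing its gate against them. When the gate has sprung shut, check the lock with a tug straight back on the hook, of about 15 N (no part of the valve may ever be pushed, wedged or pulled with more than 30 N), then let go so that the hook hangs from the two rings with the lever still shut. Leave the mug, wax cake, spanner, graphite paddle and steel cup where they are.

Things in the scene. Friction and masses are not known exactly. Their poses are not given: they have to be found in the camera images.
- air_outlet: Bench air outlet, bolted down: grey plate 145 x 165 x 6 mm; a pipe rises through it and runs along the outlet's y (axis 56 mm high) through a brass ball valve to a steel coupler at +y. Origin on the bench under the valve stem, z up; the rings are on its -x side, towards the robot. The fixed ring's dark post stands at x -90 to -76, y -12 to -7 mm. Highest: rings 119, lever 104 mm.
- lever (a joint): Blue valve lever on the vertical stem; friction only, about 0.4 N m. 0 = shut, at a hard stop: it points along the outlet's -x, across the pipe; pi/2 = open, along +y. At angle a it points to (-cos a, sin a) in the outlet's frame. The blue sleeve is 16 mm wide, 14 mm high, 22 to 72 mm from the stem axis; the lever's ring is at its end.
- stem (a point): Point on the lever's turning axis, at the lever's mid-height (95 mm above the bench), in the axes of the outlet.
- fixed_ring (a point): Centre of the fixed ring: an upright steel ring of 7 mm wire, 33 mm inside and 47 mm outside diameter, standing in the outlet's x-z plane at x -105, y -8, z 95 mm of the outlet; its hole runs along the outlet's y.
- fixed_ring_front (a point): Centre of the fixed ring's wire at its foremost point (the one nearest the robot's side), 20 mm along the outlet's -x from the ring's centre. Here the wire runs vertically.
- lever_ring (a point): Centre of the lever's ring, of the same size, 105 mm from the stem axis. With the lever shut it stands beside the fixed ring, 8 mm to its +y side (1 mm gap), and the pair is 15 mm wide.
- lever_ring_front (a point): Centre of the lever ring's wire at its outermost point, 125 mm from the stem axis.
- snap_hook: Steel snap hook (carabiner), 62 x 130 mm, 10 mm round bar, lying flat; 0.16 kg. Origin under the middle of its red sleeve, z up, y along the spine, x from spine to gate. Sleeve on the spine (x = 0): 14 mm wide (x), 46 long (y), 11 high, to grip across. End bars: centrelines at y +74 (nose end) and y -46 mm (hinge end). Nose and gate lie along x = 52 mm, the gate's hinge at y -36 mm.
- gate (a joint): Hook's sprung gate, a 9 mm rod: 0 = closed, its end 2 mm from the nose tip; turns inwards, towards the spine, to 0.55 rad, springs shut when free. A ring pressed on it beside the nose tip needs about 4 N at first, 11 N once inside the nose (0.35 rad); it stays open until both rings have slid into the pocket behind the nose.
- nose_tip (a point): Tip of the fixed nose on the bar's centreline: x 52, y +37, z 5 mm in the hook's frame; the nose runs from here to the end bar at y +74. The rings enter on the gate just beside the tip (y below 37), then slide along the hook's +y into the pocket between nose and spine, y 38 to 69 mm. Inner face: x 47 mm, x 44 at a 7 mm long lip at the tip that keeps rings in.
- hook_mid (a point): Middle of the hook's opening: x 26, y +14, z 5 mm in the hook's frame.
- mug: Stoneware mug, 82 x 114 x 94 mm, origin under its centre; loose, leave alone.
- wax_cake: Yellow round cake of beeswax, 68 mm across, 21 mm high, origin under its centre; loose, leave alone.
- spanner_17: Open-ended spanner, 32 x 213 x 5 mm, long along its y, origin under its centre; loose, leave alone.
- graphite_paddle: Graphite paddle with a beech grip, 55 x 260 x 22 mm, long along its y, origin under its centre; loose, leave alone.
- steel_cup: Dark turned steel cup, 66 mm across, 38 mm high, origin under its centre; loose, leave alone.

How it is judged:
On the way, in this order (a step that is already met when the one before it is completed fails the run):
1. the lever is shut against its stop (within 0.05 rad), its ring beside the fixed one (value of joint lever below 0.05 rad), for 0.2 s.
2. both rings lie in the hook's pocket behind the nose with the gate sprung shut (within 0.06 rad), the lever shut, and the hook is tugged back against the rings with more than 10 N (value of joint lever below 0.05 rad and value of joint gate below 0.06 rad and x of fixed_ring_front in the frame of snap_hook between 0.038 and 0.049 m and y of fixed_ring_front in the frame of snap_hook between 0.038 and 0.071 m and z of fixed_ring_front in the frame of snap_hook between -0.008 and 0.018 m and x of lever_ring_front in the frame of snap_hook between 0.038 and 0.049 m and y of lever_ring_front in the frame of snap_hook between 0.038 and 0.071 m and z of lever_ring_front in the frame of snap_hook between -0.008 and 0.018 m and contact force between snap_hook and air_outlet above 10 N), for 0.2 s.
At the end, for the whole second after the job is handed in: The lever is shut (within 0.05 rad), the hook hangs released and still from the two rings (the middle of its opening below the rings' centres by more than 10 mm and within 80 mm of both) and its gate is shut (within 0.06 rad) (value of joint lever below 0.05 rad and value of joint gate below 0.06 rad and distance between hook_mid and fixed_ring below 0.08 m and distance between hook_mid and lever_ring below 0.08 m and z of hook_mid in the frame of fixed_ring below -0.01 m and linear speed of snap_hook below 0.05 m/s and contact force between snap_hook and the fingers below 0.1 N); the robot touches nothing.
It fails at once if the hook is pressed or pulled on the valve, rings or lever with more than 30 N, summed over all places where they touch (contact force between snap_hook and air_outlet above 30 N).
It fails at once if the robot pushes the lever or the outlet with more than 30 N (contact force between the arm and air_outlet above 30 N).
It fails at once if the mug, wax cake, spanner, graphite paddle or steel cup is moved by more than 30 mm (distance of any of mug, wax_cake, spanner_17, graphite_paddle, steel_cup from where it was at the start of the episode above 0.03 m).
It also fails if it takes over 72 s, if anything falls off the work surface, if the arm or the gripper's body presses on something with over 40 N, if the wrist force passes 120 N, or if a joint passes its speed limit or range.

## Working session

There is one attempt and no reset: what is moved stays moved. The work goes in short steps, Python scripts to look and compute and a tool call to move; the robot and the scene stay as the last step left them, time stands still between calls to the robot, and variables do not carry over. Pictures are saved under pics/ and viewed, and the job is handed in when it is done.

Besides the shell and the picture viewer there is one more tool, called after ">>>" as a command line: name --argument value ..., lists and objects as JSON in quotes. send_rows: Moves the arm, as the interface text tells. Its arguments: {"type":"object","properties":{"series":{"type":"array","items":{"type":"object","properties":{"grip":{"type":"number"},"dx":{"type":"number"},"dy":{"type":"number"},"dz":{"type":"number"},"turn":{"type":"number"}}}},"force":{"type":"number"}},"required":["series"]}

```bash
ls; mkdir -p pics
cat > h.py <<'E'
import numpy as np, cv2
from plant import get_state, snapshot, finish_job, regions_of
def K(s):
    f=240/np.tan(np.radians(s["fov_y"])/2); return f,s["cx"],s["cy"]
def save(s,n): cv2.imwrite(f"pics/{n}.png",s["img"][:,:,::-1])
def cloud(s):
    f,cx,cy=K(s); v,u=np.mgrid[0:480,0:640]; d=s["depth"]
    P=np.stack([(u-cx)/f*d,(v-cy)/f*d,d],-1)
    return (P-np.array(s["t"]))@np.array(s["R"])  # R^T (p-t)
def proj(s,X):
    f,cx,cy=K(s); c=np.array(s["R"])@np.array(X).T; 
    c=(c.T+np.array(s["t"])).T; return np.array([f*c[0]/c[2]+cx,f*c[1]/c[2]+cy]).T
E
python3 - <<'E'
from h import *
st=get_state(); print({k:np.round(v,3) for k,v in st.items()})
for n in("side","top"):
    s=snapshot(n); save(s,n+"0"); np.savez("pics/"+n+"0.npz",**{k:np.array(v) for k,v in s.items()})
    print(n,K(s),np.round(s["R"],3).tolist(),np.round(s["t"],3))
    W=cloud(s)
    for t in["air_outlet","lever","snap_hook","mug","wax_cake","spanner_17","graphite_paddle","steel_cup"]:
        for r in regions_of(s,t)[:2]:
            m=r["pixels"]&(s["depth"]>0); p=W[m]
            print(t,round(r["score"],2),r["extent"],m.sum(),np.round(np.median(p,0),3),np.round(np.percentile(p,[2,98],axis=0),3).tolist() if len(p) else'')
E
```

```text
pics
{'clock': np.float64(0.0), 'q': array([ 1.308,  0.69 , -0.195,  1.566,  0.157,  0.902, -0.215]), 'qd': array([-0.001,  0.001, -0.   ,  0.   , -0.   ,  0.001, -0.001]), 'joint_torque': array([ 0.0000e+00, -5.2756e+01, -1.2670e+00, -1.5343e+01, -5.3000e-02,
        7.0000e-03,  0.0000e+00]), 'tool_pos': array([ 0.183, -0.597,  0.238]), 'eef_rot': array([ 0.989,  0.148, -0.   , -0.001]), 'contact_force': array([-0.638,  0.073, -0.204]), 'moment': array([ 0.031, -0.053, -0.02 ]), 'opening': np.float64(0.999)}
side (np.float64(505.24861666263394), 320.2072431017333, 231.4813693754579) [[-0.998, -0.069, -0.005], [-0.035, 0.573, -0.819], [0.059, -0.817, -0.574]] [0.501 0.07  1.204]
lever 0.73 [281.9, 176.0, 312.8, 202.5] 234 [ 0.567 -0.137  0.099] [[0.53, -0.201, 0.075], [0.613, -0.089, 0.117]]
snap_hook 0.69 [308.5, 311.5, 356.7, 363.3] 693 [0.456 0.281 0.009] [[0.417, 0.215, 0.0], [0.505, 0.336, 0.012]]
snap_hook 0.24 [269.2, 165.7, 335.8, 223.5] 1964 [ 0.581 -0.181  0.009] [[0.496, -0.3, 0.003], [0.656, -0.096, 0.111]]
mug 0.79 [253.0, 347.8, 306.0, 424.5] 3291 [0.538 0.445 0.057] [
[... 1285 characters left out ...]
8.1, 281.8, 206.3, 309.4] 612 [0.399 0.36  0.02 ] [[0.369, 0.33, 0.008], [0.428, 0.391, 0.025]]
spanner_17 0.74 [378.8, 303.0, 460.3, 317.2] 400 [ 0.37  -0.191  0.005] [[0.349, -0.291, -0.0], [0.391, -0.105, 0.01]]
spanner_17 0.59 [381.0, 204.6, 426.2, 237.7] 293 [ 0.577 -0.154  0.101] [[0.532, -0.198, 0.076], [0.611, -0.098, 0.119]]
graphite_paddle 0.87 [288.5, 282.6, 391.0, 320.8] 1243 [ 0.39  -0.056  0.014] [[0.351, -0.121, 0.002], [0.431, 0.117, 0.02]]
graphite_paddle 0.23 [204.3, 252.8, 258.2, 291.3] 527 [0.457 0.264 0.009] [[0.418, 0.209, -0.001], [0.507, 0.33, 0.014]]
steel_cup 0.64 [474.2, 253.2, 506.6, 277.7] 677 [ 0.487 -0.377  0.007] [[0.454, -0.402, -0.001], [0.516, -0.34, 0.04]]
```

Run:
```python
import cv2
a=cv2.imread("pics/side0.png"); b=cv2.imread("pics/top0.png")
cv2.imwrite("pics/side_c.png",cv2.resize(a[140:300,230:430],None,fx=4,fy=4,interpolation=2)[:600])
cv2.imwrite("pics/side_h.png",cv2.resize(a[290:440,230:430],None,fx=4,fy=4,interpolation=2))
cv2.imwrite("pics/top_c.png",cv2.resize(b[180:330,360:520],None,fx=4,fy=4,interpolation=2))
cv2.imwrite("pics/top_h.png",cv2.resize(b[200:320,130:290],None,fx=5,fy=5,interpolation=2))
```

```text
(no output)
```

View pics/top0.png

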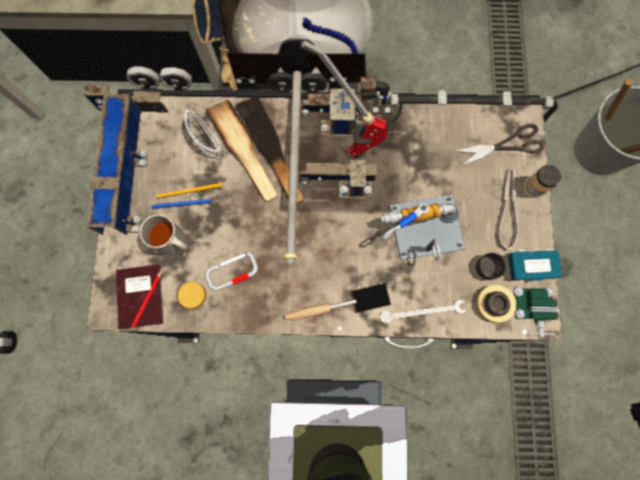

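View pics/top_c.png

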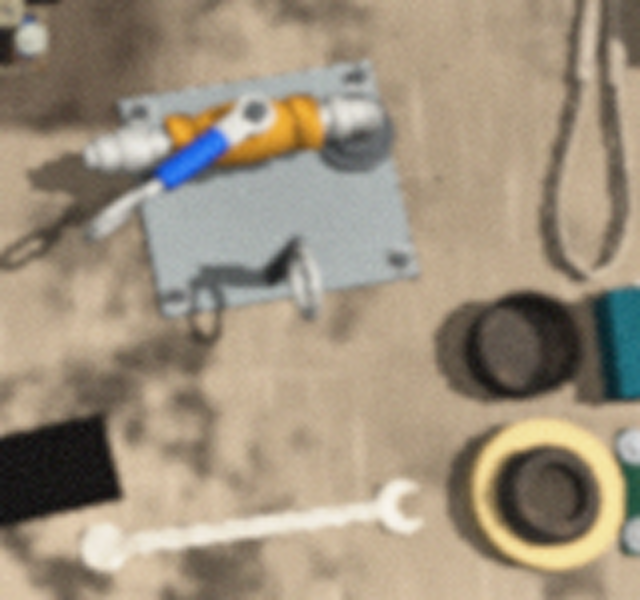

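View pics/top_h.png

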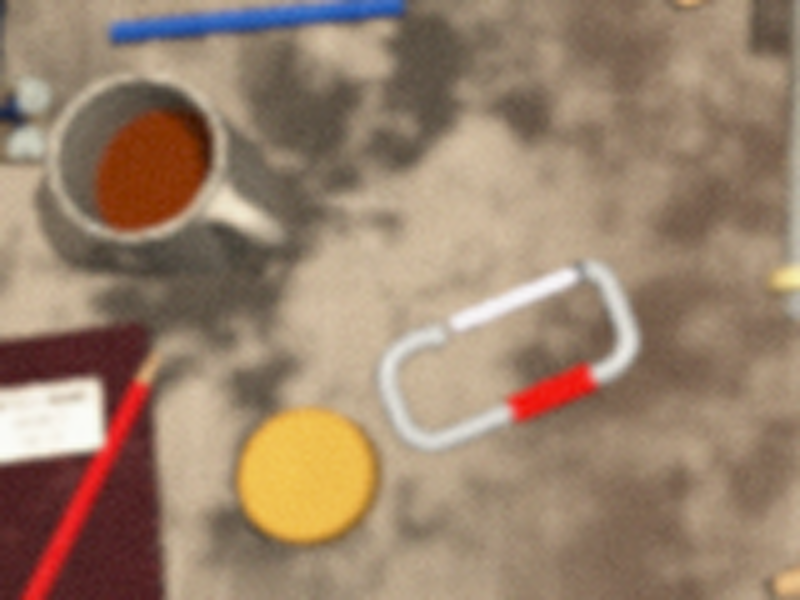

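View pics/side_h.png

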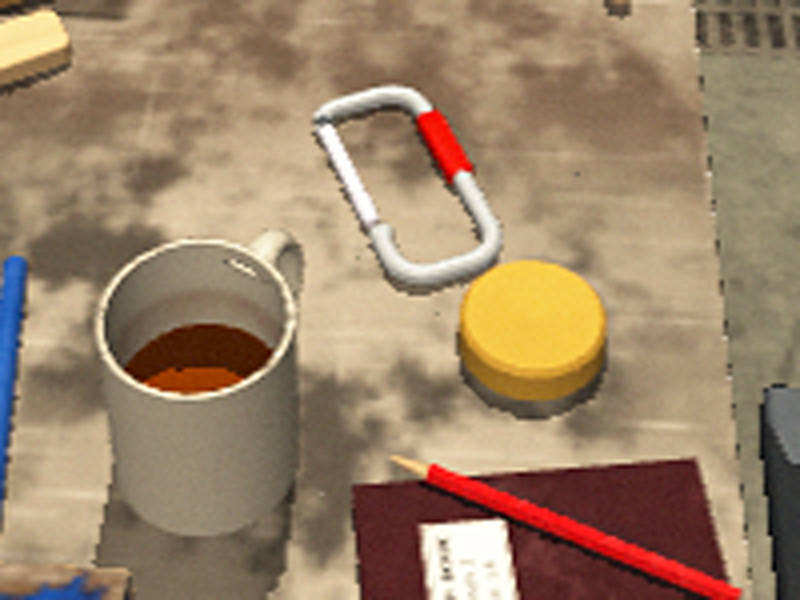

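View pics/side_c.png

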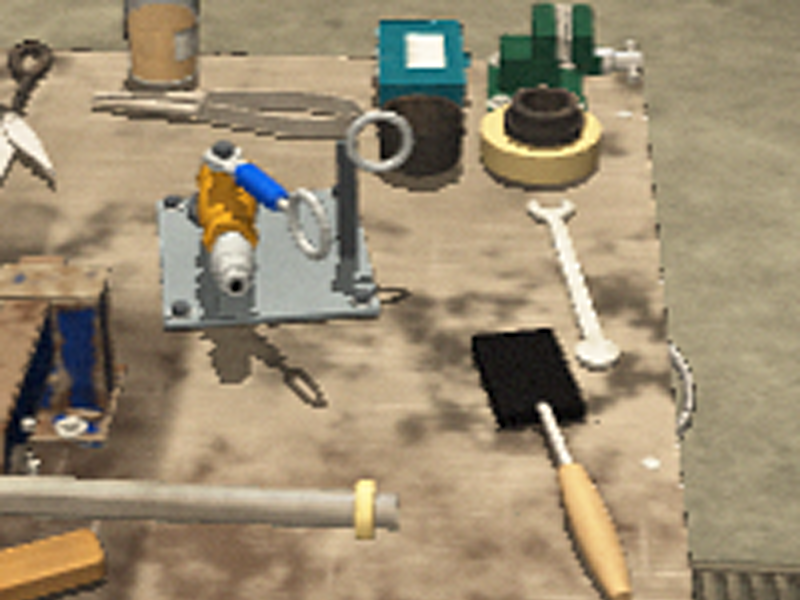

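The pictures show the outlet with its half-open lever (top image, around 410,220). The hook is at about (232,270), spine towards the robot and nose to the left. A horizontal pole reaches over the bench to (290,255). Next I'll fit the poses and check the pole's height.

```bash
cat > load.py <<'E'
from h import *
def L(n):
    z=np.load(f"pics/{n}.npz",allow_pickle=True); s={k:z[k] for k in z.files}
    for k in("fov_y","cx","cy"): s[k]=float(s[k])
    return s
E
python3 - <<'E'
from load import *
for n in("top0","side0"):
    s=L(n); W=cloud(s); im=s["img"].astype(int); ok=s["depth"]>0
    if n=="top0":
        for v in(80,120,160,200,240,250,255): print("pole",v,np.round(W[v,286:297:5],3).tolist())
    x0=(W[...,0]>.4)&(W[...,0]<.72)&(W[...,1]>-.36)&(W[...,1]<-.03)&ok
    R,G,B=im[...,0],im[...,1],im[...,2]
    blue=x0&(B>R+70)&(B>G+30); p=W[blue]; p=p[abs(p[:,2]-.095)<.02]
    c=p.mean(0); u,sv,vt=np.linalg.svd(p[:,:2]-c[:2]); print(n,"blue",len(p),c.round(4),vt[0].round(3),np.ptp((p[:,:2]-c[:2])@vt[0]).round(3))
    # plate top
    pl=x0&(abs(W[...,2]-.006)<.006)&(abs(R-B)<45)&(B>R-25)&(R>100)
    cv2.imwrite(f"pics/pl_{n}.png",(pl*255).astype(np.uint8))
    r=cv2.minAreaRect(W[pl][:,:2].astype(np.float32)); print("plate",pl.sum(),np.round(r[0],4),np.round(r[1],4),r[2])
    # red sleeve, hook
    h0=(W[...,0]>.38)&(W[...,0]<.54)&(W[...,1]>.17)&(W[...,1]<.36)&ok
    red=h0&(R>140)&(G<90)&(B<90); p=W[red]; c=p.mean(0); u,sv,vt=np.linalg.svd(p[:,:2]-c[:2]); print("red",len(p),c.round(4),vt[0].round(3))
    hi=x0&(W[...,2]>.06); q=W[hi]; 
    fr=q[(q[:,0]<.53)]; print("ringpts",len(fr),fr.min(0).round(3),fr.max(0).round(3),fr.mean(0).round(3))
E
```

```text
pole 80 [[0.967, 0.15, 0.049], [0.967, 0.137, 0.049], [0.958, 0.122, 0.066]]
pole 120 [[0.879, 0.151, -0.003], [0.876, 0.136, 0.004], [0.843, 0.118, 0.069]]
pole 160 [[0.761, 0.145, 0.004], [0.736, 0.127, 0.066], [0.735, 0.114, 0.069]]
pole 200 [[0.653, 0.142, -0.002], [0.631, 0.123, 0.066], [0.634, 0.111, 0.059]]
pole 240 [[0.546, 0.138, -0.003], [0.531, 0.12, 0.065], [0.545, 0.112, 0.003]]
pole 250 [[0.52, 0.137, -0.004], [0.505, 0.119, 0.067], [0.519, 0.111, 0.004]]
pole 255 [[0.493, 0.13, 0.069], [0.493, 0.118, 0.071], [0.494, 0.106, 0.066]]
top0 blue 127 [ 0.5774 -0.1555  0.1011] [-0.605  0.796] 0.046
plate 2363 [ 0.5984 -0.2072] [0.2532 0.2616] 10.813045501708984
red 111 [0.4443 0.2463 0.0087] [ 0.456 -0.89 ]
ringpts 119 [ 0.484 -0.228  0.062] [ 0.529 -0.093  0.123] [ 0.508 -0.216  0.098]
side0 blue 78 [ 0.5788 -0.1504  0.099 ] [-0.598  0.801] 0.058
plate 867 [ 0.5868 -0.2182] [0.1443 0.1702] 11.138504981994629
red 122 [0.4438 0.2495 0.0093] [-0.367  0.93 ]
ringpts 151 [ 0.483 -0.227  0.06 ] [ 0.529 -0.088  0.12 ] [ 0.51  -0.211  0.091]
```

```bash
cat > model.py <<'E'
import numpy as np
def Rz(a): c,s=np.cos(a),np.sin(a); return np.array([[c,-s],[s,c]])
def tow(P,x,y,yaw):
    P=np.atleast_2d(P).astype(float).copy(); P[:,:2]=P[:,:2]@Rz(yaw).T+[x,y]; return P
t=np.linspace(0,2*np.pi,48)
def ring(cx,cy,r): return np.stack([cx+r*np.cos(t),cy+0*t,.095+r*np.sin(t)],1)
def fixed(r): return ring(-.105,-.008,r)
def lev(a,r):
    P=ring(-.105,0,r); R=Rz(-a); P[:,:2]=P[:,:2]@R.T; return P
def hookpts():
    ys=np.linspace(-.036,.037,8); g=[[.052,y,.005] for y in ys]
    sp=[[0,y,.005] for y in np.linspace(-.036,.064,12)]
    e=[[x,.074,.005] for x in np.linspace(.01,.042,5)]+[[x,-.046,.005] for x in np.linspace(.01,.042,5)]+[[.052,y,.005] for y in (.037,.05,.064)]
    return np.array(g+sp+e)
E
cat > ov.py <<'E'
from load import *; from model import *
def ov(name,s,box,O,a,H,out,f=5):
    x0,y0,x1,y1=box; im=cv2.resize(s["img"][y0:y1,x0:x1,::-1],None,fx=f,fy=f,interpolation=2)
    def dr(P,c,cl=True):
        q=((proj(s,P)-[x0,y0]+.5)*f).round().astype(int)
        if cl: cv2.polylines(im,[q.reshape(-1,1,2)],True,c,1)
        else:
            for p in q: cv2.circle(im,tuple(int(v) for v in p),2,c,-1)
    if O is not None:
        for r in(.0165,.0235): dr(tow(fixed(r),*O),(0,255,0)); dr(tow(lev(a,r),*O),(255,0,255))
        dr(tow([[0,0,.095]],*O),(0,0,255),False)
    if H is not None: dr(tow(hookpts(),*H),(0,255,0),False)
    cv2.imwrite(out,im)
E
python3 - <<'E'
from ov import *
allp=[]
for n in("top0","side0"):
    s=L(n); W=cloud(s); m=(s["depth"]>0)&(W[...,2]>.068)&(W[...,0]<.515)&(W[...,0]>.47)&(W[...,1]<-.19)&(W[...,1]>-.25)
    p=W[m]; allp.append(p)
    A=np.c_[2*p[:,0],2*p[:,2],np.ones(len(p))]; sol=np.linalg.lstsq(A,(p[:,0]**2+p[:,2]**2),rcond=None)[0]
    print(n,len(p),np.polyfit(p[:,0],p[:,1],1).round(3),p.mean(0).round(4), 'circ',sol[:2].round(4))
O=(.6063,-.1905,np.radians(11.1)); H=(.444,.248,.42)
ov("top",L("top0"),(370,180,490,290),O,1.117,None,"pics/o_top.png",6)
ov("side",L("side0"),(255,150,375,250),O,1.117,None,"pics/o_side.png",6)
ov("top",L("top0"),(195,240,275,300),None,0,H,"pics/h_top.png",8)
ov("side",L("side0"),(295,300,375,375),None,0,H,"pics/h_side.png",8)
a=[cv2.imread(f"pics/{k}.png") for k in("o_top","o_side")]
E
```

```text
top0 78 [ 0.147 -0.295] [ 0.4998 -0.2221  0.1006] circ [0.505  0.0982]
side0 77 [ 0.131 -0.284] [ 0.4977 -0.2187  0.0961] circ [0.5044 0.096 ]
```

View pics/o_top.png

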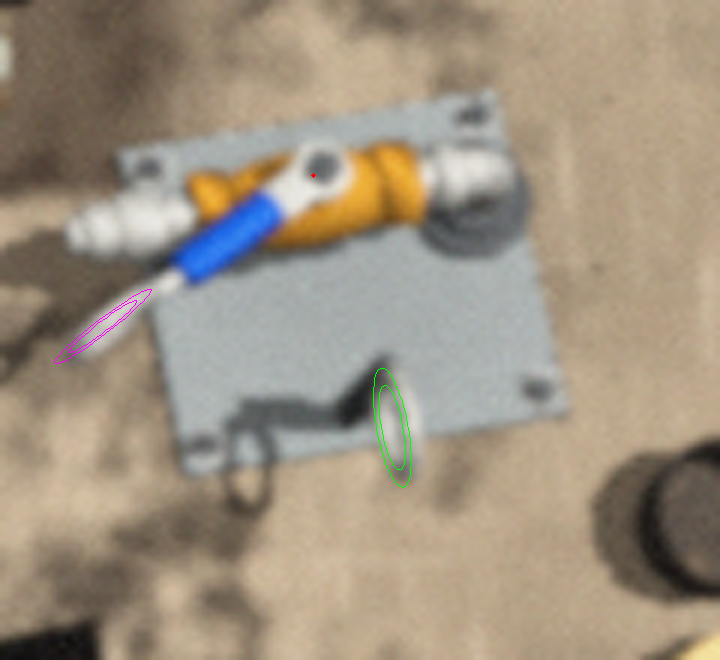

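View pics/o_side.png

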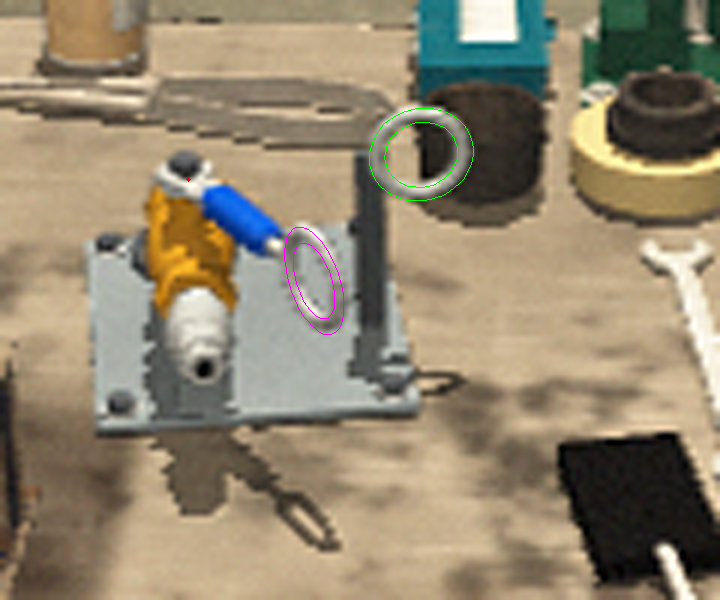

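View pics/h_top.png

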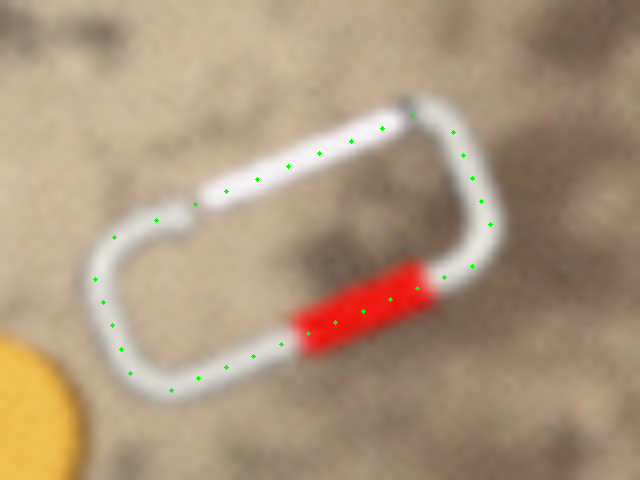

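View pics/h_side.png

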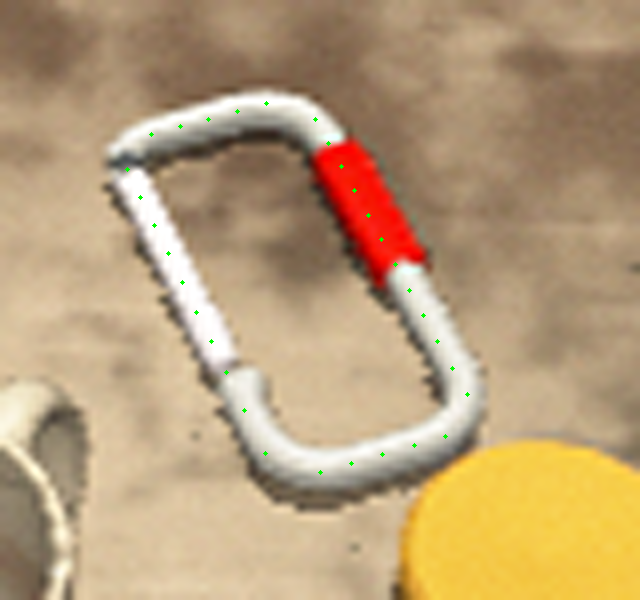

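```bash
cat >> h.py <<'E'
from scipy.spatial.transform import Rotation as Ro
def tool(target,psi=None):
    st=get_state(); R=Ro.from_quat(st["eef_rot"]).as_matrix(); p=np.array(st["tool_pos"])
    d=R.T@(np.array(target)-p)*1000; ps=np.arctan2(R[1,0],R[0,0])
    print("clock",round(float(st["clock"]),2),"tcp",p.round(4),"psi",np.degrees(ps).round(2),"d",d.round(1),"turn",None if psi is None else round(-(np.radians(psi)-ps),3),"F",np.round(st["contact_force"],1),"op",round(float(st["opening"]),3),"q",np.round(st["q"],2))
E
python3 - <<'E'
from load import *
for n in("top0","side0"):
    s=L(n); W=cloud(s); ok=s["depth"]>0
    m=ok&(W[...,2]>.03)&(W[...,0]>.5)&(W[...,0]<.7)&(W[...,1]>-.32)&(W[...,1]<-.02)
    im=s["img"].astype(int); org=m&(im[...,0]>im[...,2]+80)
    print(n,"orange z",np.percentile(W[org][:,2],[50,90,99]).round(3))
    c=m&(W[...,1]>-.13)&(W[...,0]>.58); print("coupler",np.percentile(W[c],[1,50,99],axis=0).round(3).tolist())
    hi=ok&(W[...,2]>.13)&(W[...,0]>.2); p=W[hi]; 
    print("tall",len(p)); 
    for x in np.arange(.3,1.0,.1):
        for y in np.arange(-.6,.6,.1):
            q=p[(p[:,0]>=x)&(p[:,0]<x+.1)&(p[:,1]>=y)&(p[:,1]<y+.1)]
            if len(q)>5: print("(%.1f,%.1f) %d %.2f"%(x,y,len(q),q[:,2].max()),end="; ")
    print()
from h import tool
tool((.594,-.129,.239),37)
E
```

```text
top0 orange z [0.07  0.075 0.078]
coupler [[0.581, -0.128, 0.034], [0.668, -0.051, 0.075], [0.699, -0.021, 0.098]]
tall 4984
(0.7,-0.1) 207 0.17; (0.8,-0.1) 313 0.26; (0.8,-0.0) 408 0.36; (0.9,-0.1) 21 0.19; (0.9,-0.0) 369 0.31; 
side0 orange z [0.07  0.075 0.084]
coupler [[0.581, -0.128, 0.033], [0.667, -0.039, 0.069], [0.699, -0.02, 0.096]]
tall 6451
(0.7,-0.1) 152 0.17; (0.8,-0.1) 225 0.25; (0.8,-0.0) 346 0.36; (0.9,-0.1) 12 0.18; (0.9,-0.0) 321 0.31; 
clock 0.9 tcp [ 0.1828 -0.5977  0.2387] psi 17.0 d [ 5.303e+02 -3.279e+02 -3.000e-01] turn -0.349 F [-0.5  0.  -0.4] op 1.001 q [ 1.31  0.69 -0.19  1.57  0.16  0.9  -0.22]
```

>>> send_rows --series '[{"grip": 0,"dx": 20,"dy": -12},{"grip": 0,"dx": 34,"dy": -21},{"grip": 0,"dx": 34,"dy": -21},{"grip": 0,"dx": 34,"dy": -21},{"grip": 0,"dx": 34,"dy": -21},{"grip": 0,"dx": 34,"dy": -21},{"grip": 0,"dx": 34,"dy": -21},{"grip": 0,"dx": 34,"dy": -21},{"grip": 0,"dx": 34,"dy": -21},{"grip": 0,"dx": 34,"dy": -21},{"grip": 0,"dx": 34,"dy": -21},{"grip": 0,"dx": 34,"dy": -21},{"grip": 0,"dx": 34,"dy": -21},{"grip": 0,"dx": 34,"dy": -21},{"grip": 0,"dx": 34,"dy": -21},{"grip": 0,"dx": 34,"dy": -22},{"grip": 0,"turn": -0.14},{"grip": 0,"turn": -0.14},{"grip": 0,"turn": -0.07},{"grip": 0}]' --force 20

```text
schema error: expected keys grip, dx, dy, dz, turn
```

Run:
```python
from h import *
tool((.594,-.129,.087),37.1)
```

```text
clock 0.9 tcp [ 0.1828 -0.5977  0.2387] psi 17.0 d [ 530.3 -327.9  151.7] turn -0.351 F [-0.5  0.  -0.4] op 1.001 q [ 1.31  0.69 -0.19  1.57  0.16  0.9  -0.22]
```

All keys are needed in each row.

>>> send_rows --series '[{"grip": 0,"dx": 20,"dy": -12,"dz": 0,"turn": 0},{"grip": 0,"dx": 34,"dy": -21,"dz": 0,"turn": 0},{"grip": 0,"dx": 34,"dy": -21,"dz": 0,"turn": 0},{"grip": 0,"dx": 34,"dy": -21,"dz": 0,"turn": 0},{"grip": 0,"dx": 34,"dy": -21,"dz": 0,"turn": 0},{"grip": 0,"dx": 34,"dy": -21,"dz": 0,"turn": 0},{"grip": 0,"dx": 34,"dy": -21,"dz": 0,"turn": 0},{"grip": 0,"dx": 34,"dy": -21,"dz": 0,"turn": 0},{"grip": 0,"dx": 34,"dy": -21,"dz": 0,"turn": 0},{"grip": 0,"dx": 34,"dy": -21,"dz": 0,"turn": 0},{"grip": 0,"dx": 34,"dy": -21,"dz": 0,"turn": 0},{"grip": 0,"dx": 34,"dy": -21,"dz": 0,"turn": 0},{"grip": 0,"dx": 34,"dy": -21,"dz": 0,"turn": 0},{"grip": 0,"dx": 34,"dy": -21,"dz": 0,"turn": 0},{"grip": 0,"dx": 34,"dy": -21,"dz": 0,"turn": 0},{"grip": 0,"dx": 34,"dy": -22,"dz": 0,"turn": 0},{"grip": 0,"dx": 0,"dy": 0,"dz": 0,"turn": -0.14},{"grip": 0,"dx": 0,"dy": 0,"dz": 0,"turn": -0.14},{"grip": 0,"dx": 0,"dy": 0,"dz": 0,"turn": -0.07},{"grip": 0,"dx": 0,"dy": 0,"dz": 0,"turn": 0}]' --force 20

```text
clock: 2.9
tool_pos: [0.5937, -0.129, 0.2387]
eef_rot: [0.948, 0.318, 0.0, -0.0]
contact_force: [0.2, -0.3, 0.5]
opening: 0.002
```

Run:
```python
from h import *
tool((.594,-.129,.087),37.1)
```

```text
clock 2.9 tcp [ 0.5937 -0.129   0.2387] psi 37.07 d [  0.2   0.2 151.7] turn -0.001 F [ 0.2 -0.3  0.5] op 0.002 q [ 0.27  0.67 -0.23  1.62  0.18  0.88 -0.96]
```

>>> send_rows --series '[{"grip": 0,"dx": 0,"dy": 0,"dz": 35,"turn": 0},{"grip": 0,"dx": 0,"dy": 0,"dz": 40,"turn": 0},{"grip": 0,"dx": 0,"dy": 0,"dz": 40,"turn": 0},{"grip": 0,"dx": 0,"dy": 0,"dz": 20,"turn": 0},{"grip": 0,"dx": 0,"dy": 0,"dz": 16,"turn": 0},{"grip": 0,"dx": 0,"dy": 0,"dz": 0,"turn": 0}]'

```text
clock: 3.5
tool_pos: [0.5921, -0.1289, 0.0856]
eef_rot: [0.948, 0.317, -0.002, -0.001]
contact_force: [-0.2, 0.2, 0.1]
opening: 0.005
```

Run:
```python
from h import *
tool((.594,-.129,.087),37.1)
for n in("top","side"):
    s=snapshot(n); c=proj(s,[[.594,-.129,.09]])[0]; x,y=int(c[0])-50,int(c[1])-50
    cv2.imwrite(f"pics/l1{n}.png",cv2.resize(s["img"][y:y+110,x:x+120,::-1],None,fx=5,fy=5,interpolation=2)); print(x,y)
```

```text
clock 3.5 tcp [ 0.5921 -0.1289  0.0856] psi 36.97 d [ 1.5  1.2 -1.4] turn -0.002 F [-0.2  0.2  0.1] op 0.005 q [ 0.24  0.87 -0.17  1.73  0.25  0.56 -1.02]
345 163
237 142
```

View pics/l1side.png

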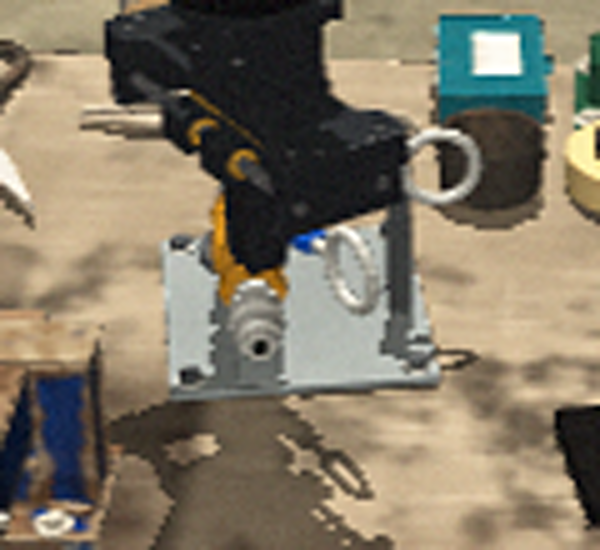

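>>> send_rows --series '[{"grip": 0,"dx": -5,"dy": 0,"dz": 0,"turn": 0},{"grip": 0,"dx": -5,"dy": 0,"dz": 0,"turn": 0},{"grip": 0,"dx": -4.1,"dy": -1.2,"dz": 0,"turn": -0.07},{"grip": 0,"dx": -4.1,"dy": -1.2,"dz": 0,"turn": -0.07},{"grip": 0,"dx": -4.1,"dy": -1.2,"dz": 0,"turn": -0.07}]'

```text
clock: 4.1
tool_pos: [0.5774, -0.1386, 0.0891]
eef_rot: [0.909, 0.417, 0.004, 0.001]
contact_force: [4.4, 3.5, -2.2]
opening: 0.005
```

Run:
```python
from h import *
tool((.594,-.129,.087),37.1)
```

```text
clock 4.1 tcp [ 0.5774 -0.1386  0.0891] psi 49.31 d [18.1  6.3  2.3] turn 0.213 F [ 4.4  3.5 -2.2] op 0.005 q [ 0.29  0.86 -0.23  1.78  0.34  0.53 -0.86]
```

>>> send_rows --series '[{"grip": 0,"dx": -4.1,"dy": -1.2,"dz": 1,"turn": -0.07},{"grip": 0,"dx": -4.1,"dy": -1.2,"dz": 1,"turn": -0.07},{"grip": 0,"dx": -4.1,"dy": -1.2,"dz": 0,"turn": -0.07},{"grip": 0,"dx": -4.1,"dy": -1.2,"dz": 0,"turn": -0.07},{"grip": 0,"dx": -4.1,"dy": -1.2,"dz": 0,"turn": -0.07}]'

```text
clock: 4.6
tool_pos: [0.5611, -0.1517, 0.0878]
eef_rot: [0.822, 0.569, 0.004, 0.001]
contact_force: [2.6, 5.6, 3.5]
opening: 0.006
```

```bash
cat > lv.py <<'E'
from h import *
def lv(O=(.607,-.192,.194)):
    st=get_state(); R=Ro.from_quat(st["eef_rot"]).as_matrix(); p=np.array(st["tool_pos"])
    psi=np.arctan2(R[1,0],R[0,0]); rel=p[:2]-O[:2]; n=R[:2,0]; d=np.array([-n[1],n[0]])
    print("a(tool)",round(np.pi/2+O[2]-psi,3),"r",(rel@d*1000).round(1),"o",(rel@n*1000).round(1),"z",p[2].round(4),"F n,d,z",np.round([np.array(st["contact_force"])[:2]@n,np.array(st["contact_force"])[:2]@d,st["contact_force"][2]],1),"clk",round(float(st["clock"]),2))
lv()
E
python3 lv.py
```

```text
a(tool) 0.554 r 57.1 o 21.5 z 0.0878 F n,d,z [ 6.1 -0.5  3.5] clk 4.6
```

>>> send_rows --series '[{"grip": 0,"dx": -4.1,"dy": -1.4,"dz": 0,"turn": -0.07},{"grip": 0,"dx": -4.1,"dy": -1.4,"dz": 0,"turn": -0.07},{"grip": 0,"dx": -4.1,"dy": -1.4,"dz": 0,"turn": -0.07},{"grip": 0,"dx": -4.1,"dy": -1.4,"dz": 0,"turn": -0.07},{"grip": 0,"dx": -4.1,"dy": -1.4,"dz": 0,"turn": -0.07},{"grip": 0,"dx": -4.1,"dy": -1.4,"dz": 0,"turn": -0.07}]'

```text
clock: 5.2
tool_pos: [0.5482, -0.174, 0.0878]
eef_rot: [0.685, 0.728, 0.004, 0.002]
contact_force: [3.4, 6.0, 3.3]
opening: 0.005
```

```bash
python3 lv.py
python3 - <<'E'
from h import *
s=snapshot("side"); cv2.imwrite("pics/l2.png",cv2.resize(s["img"][140:250,250:370,::-1],None,fx=5,fy=5,interpolation=2))
E
```

```text
a(tool) 0.133 r 57.6 o 21.5 z 0.0878 F n,d,z [ 5.7 -3.7  3.3] clk 5.2
```

View pics/l2.png

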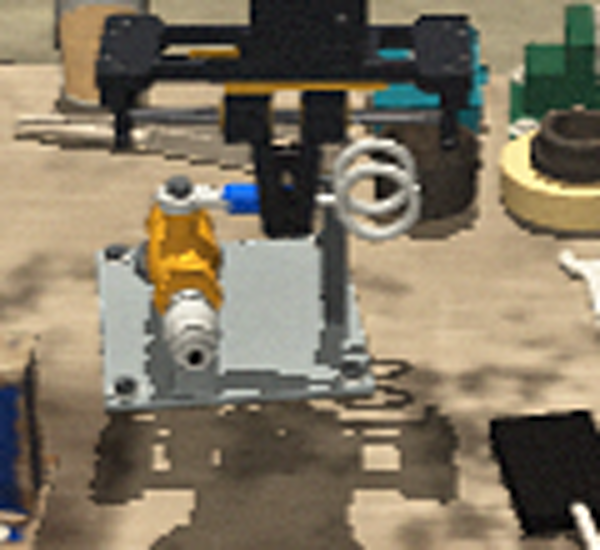

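>>> send_rows --series '[{"grip": 0,"dx": -2.5,"dy": -0.8,"dz": 0,"turn": -0.04},{"grip": 0,"dx": -2.5,"dy": -0.8,"dz": 0,"turn": -0.04},{"grip": 0,"dx": -1.2,"dy": -0.4,"dz": 0,"turn": -0.02}]'

```text
clock: 5.55
tool_pos: [0.5462, -0.1806, 0.0875]
eef_rot: [0.649, 0.761, 0.003, 0.001]
contact_force: [2.0, 5.1, 3.5]
opening: 0.007
```

```bash
python3 lv.py
```

```text
a(tool) 0.035 r 58.3 o 20.9 z 0.0875 F n,d,z [ 4.7 -2.8  3.5] clk 5.55
```

>>> send_rows --series '[{"grip": 0,"dx": -1,"dy": 0,"dz": 0,"turn": -0.01},{"grip": 0,"dx": -1,"dy": 0,"dz": 0,"turn": -0.01}]'

```text
clock: 5.75
tool_pos: [0.546, -0.1824, 0.0875]
eef_rot: [0.641, 0.767, 0.003, 0.001]
contact_force: [0.3, 5.4, 3.9]
opening: 0.005
```

```bash
python3 lv.py
```

```text
a(tool) 0.016 r 58.3 o 20.2 z 0.0875 F n,d,z [ 5.3 -1.2  3.9] clk 5.75
```

>>> send_rows --series '[{"grip": 0,"dx": -1,"dy": 0,"dz": 0,"turn": 0},{"grip": 0,"dx": -1,"dy": 0,"dz": 0,"turn": 0}]'

```text
clock: 5.95
tool_pos: [0.5461, -0.1844, 0.0874]
eef_rot: [0.642, 0.767, 0.003, 0.001]
contact_force: [0.4, 6.0, 4.7]
opening: 0.001
```

```bash
python3 lv.py
```

```text
a(tool) 0.016 r 58.6 o 18.3 z 0.0874 F n,d,z [ 5.8 -1.5  4.7] clk 5.95
```

>>> send_rows --series '[{"grip": 0,"dx": -1,"dy": 0,"dz": 0,"turn": 0},{"grip": 0,"dx": -1,"dy": 0,"dz": 0,"turn": 0}]'

```text
clock: 6.15
tool_pos: [0.5461, -0.1856, 0.0874]
eef_rot: [0.641, 0.767, 0.003, 0.0]
contact_force: [0.2, 7.7, 4.4]
opening: 0.009
```

```bash
python3 lv.py;  python3 - <<'E'
from h import *
s=snapshot("side"); cv2.imwrite("pics/l3.png",cv2.resize(s["img"][140:250,250:370,::-1],None,fx=5,fy=5,interpolation=2))
s=snapshot("top"); cv2.imwrite("pics/l3t.png",cv2.resize(s["img"][180:290,370:490,::-1],None,fx=5,fy=5,interpolation=2))
E
```

```text
a(tool) 0.016 r 58.8 o 17.0 z 0.0874 F n,d,z [ 7.5 -1.6  4.4] clk 6.15
```

View pics/l3.png

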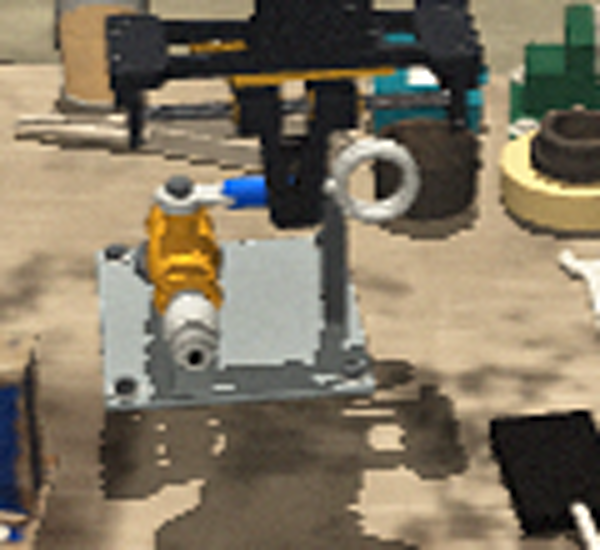

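View pics/l3t.png

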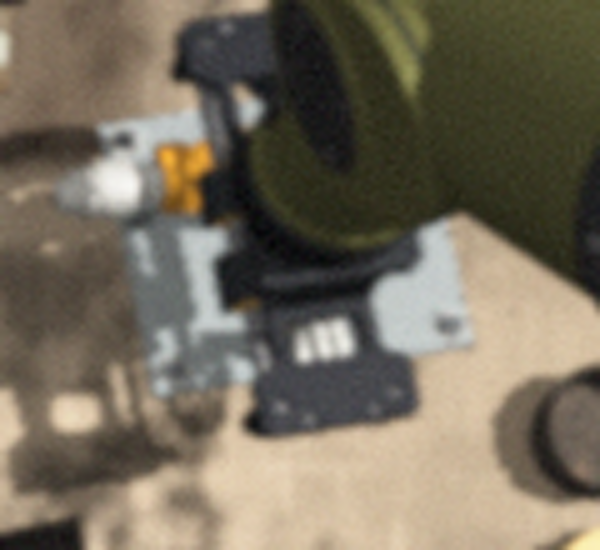

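>>> send_rows --series '[{"grip": 0,"dx": -1,"dy": 0,"dz": 0,"turn": 0},{"grip": 0,"dx": -1,"dy": 0,"dz": 0,"turn": 0},{"grip": 0,"dx": -0.5,"dy": 0,"dz": 0,"turn": 0}]'

```text
clock: 6.55
tool_pos: [0.5461, -0.1858, 0.0874]
eef_rot: [0.641, 0.768, 0.004, -0.001]
contact_force: [-1.5, 11.2, 6.9]
opening: 0.006
```

```bash
python3 lv.py
```

```text
a(tool) 0.014 r 58.8 o 17.0 z 0.0874 F n,d,z [11.3 -0.5  6.9] clk 6.55
```

>>> send_rows --series '[{"grip": 0,"dx": 3,"dy": 0,"dz": 0,"turn": 0},{"grip": 0,"dx": 12,"dy": 0,"dz": 0,"turn": 0},{"grip": 0,"dx": 15,"dy": 0,"dz": -10,"turn": 0},{"grip": 0,"dx": 10,"dy": 0,"dz": -40,"turn": 0},{"grip": 0.5,"dx": 10,"dy": 0,"dz": -40,"turn": 0},{"grip": 0.5,"dx": 40,"dy": 0,"dz": -20,"turn": 0},{"grip": 0.5,"dx": 45,"dy": 0,"dz": 0,"turn": 0},{"grip": 0.5,"dx": 45,"dy": 0,"dz": 0,"turn": 0},{"grip": 0.5,"dx": 45,"dy": 0,"dz": 0,"turn": 0},{"grip": 0.5,"dx": 45,"dy": 0,"dz": 0,"turn": 0},{"grip": 0.5,"dx": 45,"dy": 0,"dz": 0,"turn": -0.06},{"grip": 0.5,"dx": 30,"dy": 0,"dz": 0,"turn": -0.06},{"grip": 0.5,"dx": 0,"dy": 0,"dz": 0,"turn": -0.06}]'

```text
clock: 7.85
tool_pos: [0.4811, 0.1543, 0.1971]
eef_rot: [0.566, 0.824, 0.002, -0.0]
contact_force: [-0.4, -0.7, -1.6]
opening: 0.499
```

```bash
cat > hk.py <<'E'
from ov import *
import sys
def shots(tag):
    o={}
    for n in("top","side"):
        s=snapshot(n); save(s,n+tag); np.savez(f"pics/{n}{tag}.npz",**{k:np.array(v) for k,v in s.items()}); o[n]=s
    return o
E
python3 - <<'E'
from hk import *
from h import tool
tool((.444,.248,.19),114)
o=shots("1")
ov("side",o["side"],(255,150,375,250),(.6063,-.1905,.194),0,None,"pics/o_side1.png",6)
ov("top",o["top"],(370,180,490,280),(.607,-.192,.194),0,None,"pics/o_top1.png",6)
E
```

```text
clock 7.85 tcp [0.4811 0.1543 0.1971] psi 111.06 d [100.8  -1.    7.4] turn -0.051 F [-0.4 -0.7 -1.6] op 0.499 q [-0.04  0.65 -0.57  1.96  0.53  0.69 -0.58]
```

View pics/o_side1.png

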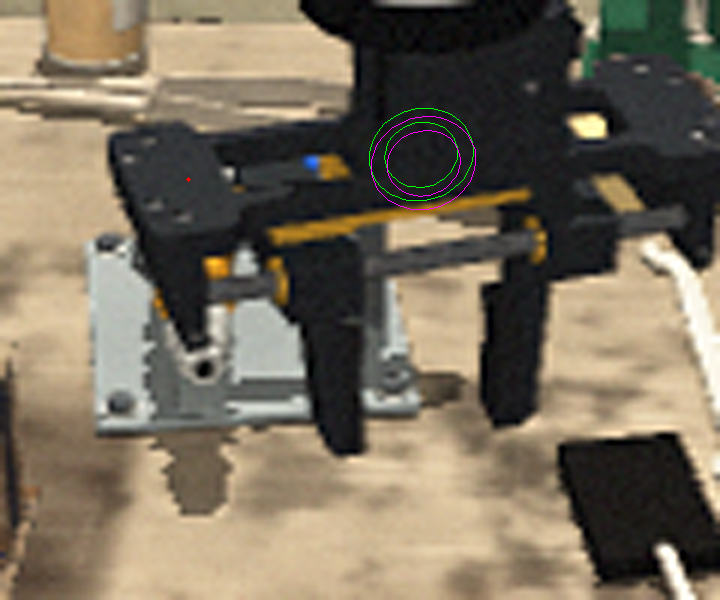

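View pics/o_top1.png

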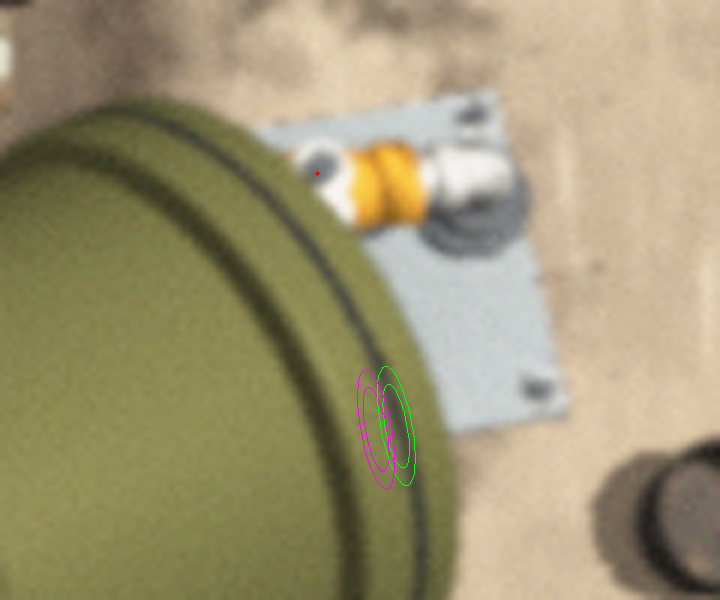

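View pics/side1.png

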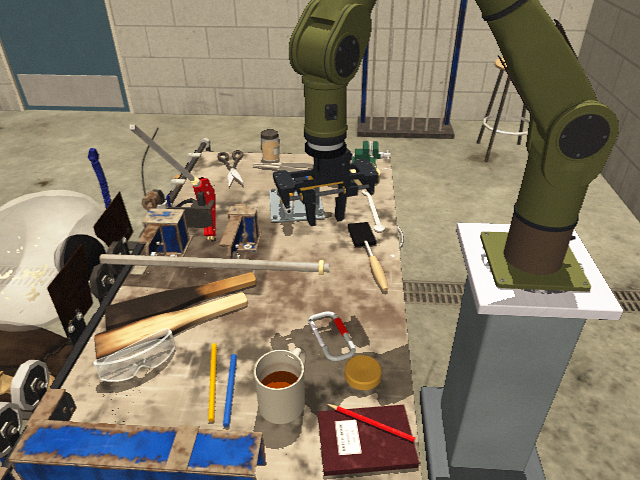

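>>> send_rows --series '[{"grip": 0.4,"dx": 40,"dy": 0,"dz": 0,"turn": -0.025},{"grip": 0.4,"dx": 40,"dy": -1,"dz": 20,"turn": -0.025},{"grip": 0.4,"dx": 21,"dy": 0,"dz": 30,"turn": 0},{"grip": 0.4,"dx": 0,"dy": 0,"dz": 40,"turn": 0},{"grip": 0.4,"dx": 0,"dy": 0,"dz": 40,"turn": 0},{"grip": 0.4,"dx": 0,"dy": 0,"dz": 25,"turn": 0},{"grip": 0.4,"dx": 0,"dy": 0,"dz": 0,"turn": 0},{"grip": 0.4,"dx": 0,"dy": 0,"dz": 0,"turn": 0}]'

```text
clock: 8.75
tool_pos: [0.4453, 0.2408, 0.0413]
eef_rot: [0.551, 0.835, -0.0, 0.0]
contact_force: [-1.1, -0.1, -0.7]
opening: 0.402
```

Run:
```python
from hk import *
from h import tool
tool((.444,.248,.003),114)
o=shots("2")
ov("side",o["side"],(280,290,380,375),None,0,(.444,.248,.42),"pics/h2s.png",7)
ov("top",o["top"],(190,230,290,310),None,0,(.444,.248,.42),"pics/h2t.png",7)
```

```text
clock 8.75 tcp [0.4453 0.2408 0.0413] psi 113.17 d [ 7.1  1.7 38.3] turn -0.015 F [-1.1 -0.1 -0.7] op 0.402 q [-0.41  0.89 -0.29  2.05  0.8   0.31 -0.96]
```

View pics/h2s.png

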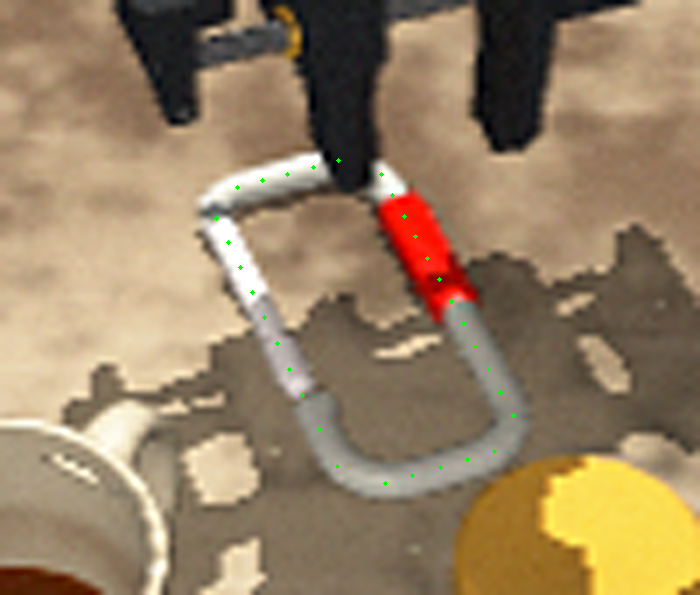

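View pics/h2t.png

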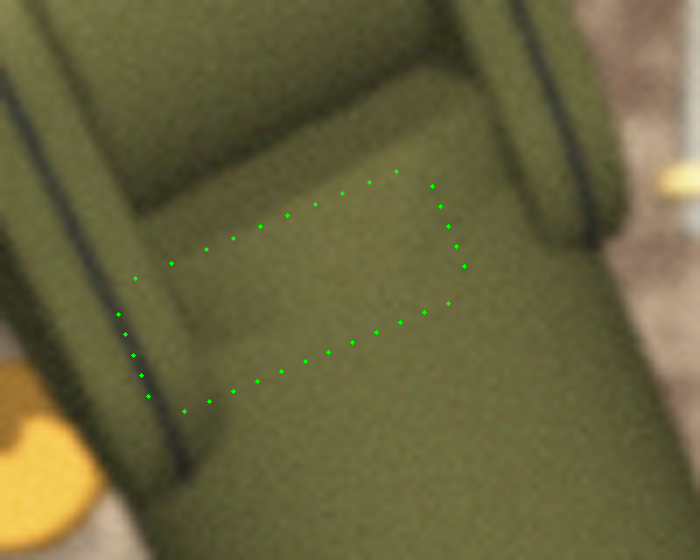

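>>> send_rows --series '[{"grip": 0.4,"dx": 7,"dy": 1.5,"dz": 0,"turn": -0.015},{"grip": 0.4,"dx": 0,"dy": 0,"dz": 20,"turn": 0},{"grip": 0.4,"dx": 0,"dy": 0,"dz": 14,"turn": 0},{"grip": 0.4,"dx": 0,"dy": 0,"dz": 2,"turn": 0},{"grip": 0.4,"dx": 0,"dy": 0,"dz": 0,"turn": 0}]'

```text
clock: 9.35
tool_pos: [0.4438, 0.2489, 0.0052]
eef_rot: [0.544, 0.839, 0.0, 0.0]
contact_force: [-0.7, -0.2, -0.2]
opening: 0.4
```

Run:
```python
from hk import *
from h import tool
tool((.444,.248,.003),114)
s=snapshot("side"); cv2.imwrite("pics/h3.png",cv2.resize(s["img"][290:375,280:380,::-1],None,fx=6,fy=6,interpolation=2))
```

```text
clock 9.35 tcp [0.4438 0.2489 0.0052] psi 114.14 d [-0.9 -0.2  2.2] turn 0.003 F [-0.7 -0.2 -0.2] op 0.4 q [-0.48  0.96 -0.21  2.04  0.85  0.22 -1.01]
```

View pics/h3.png

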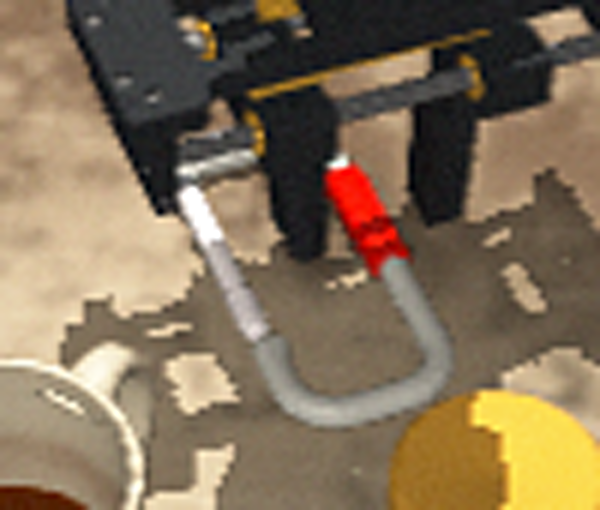

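>>> send_rows --series '[{"grip": 0.4,"dx": 0,"dy": 0,"dz": 1.5,"turn": 0},{"grip": 0.4,"dx": 0,"dy": 0,"dz": 1.5,"turn": 0},{"grip": 0.1,"dx": 0,"dy": 0,"dz": 0,"turn": 0},{"grip": 0,"dx": 0,"dy": 0,"dz": 0,"turn": 0},{"grip": 0,"dx": 0,"dy": 0,"dz": 0,"turn": 0},{"grip": 0,"dx": 0,"dy": 0,"dz": 0,"turn": 0},{"grip": 0,"dx": 0,"dy": 0,"dz": 0,"turn": 0},{"grip": 0,"dx": 0,"dy": 0,"dz": 0,"turn": 0}]' --force 60

```text
clock: 10.2
tool_pos: [0.4438, 0.2485, 0.0018]
eef_rot: [0.544, 0.839, 0.0, 0.0]
contact_force: [0.2, -1.2, 0.9]
opening: 0.154
```

Run:
```python
from h import tool
tool((.444,.248,.15),114)
```

```text
clock 10.2 tcp [0.4438 0.2485 0.0018] psi 114.12 d [  -0.6    0.  -148.2] turn 0.002 F [ 0.2 -1.2  0.9] op 0.154 q [-0.48  0.96 -0.2   2.05  0.85  0.22 -1.01]
```

>>> send_rows --series '[{"grip": 0,"dx": 0,"dy": 0,"dz": -8,"turn": 0},{"grip": 0,"dx": 0,"dy": 0,"dz": -25,"turn": 0},{"grip": 0,"dx": 0,"dy": 0,"dz": -40,"turn": 0},{"grip": 0,"dx": 0,"dy": 0,"dz": -45,"turn": 0},{"grip": 0,"dx": -10,"dy": -5,"dz": -32,"turn": 0},{"grip": 0,"dx": -25,"dy": -14,"dz": 0,"turn": 0},{"grip": 0,"dx": -30,"dy": -17,"dz": 0,"turn": 0},{"grip": 0,"dx": -30,"dy": -17,"dz": 0,"turn": 0},{"grip": 0,"dx": -30,"dy": -17,"dz": 0,"turn": 0}]'

```text
clock: 11.1
tool_pos: [0.4302, 0.104, 0.1521]
eef_rot: [0.544, 0.839, -0.0, 0.0]
contact_force: [0.4, 0.1, -2.3]
opening: 0.146
```

Run:
```python
from hk import *
from h import tool
tool((.395,-.264,.15),101.1)
s=snapshot("side"); cv2.imwrite("pics/h4.png",cv2.resize(s["img"][150:350,220:420,::-1],None,fx=3,fy=3,interpolation=2))
```

```text
clock 11.1 tcp [0.4302 0.104  0.1521] psi 114.14 d [-321.5 -182.6    2.4] turn 0.228 F [ 0.4  0.1 -2.3] op 0.146 q [-0.02  0.66 -0.51  2.17  0.7   0.48 -0.66]
```

View pics/h4.png

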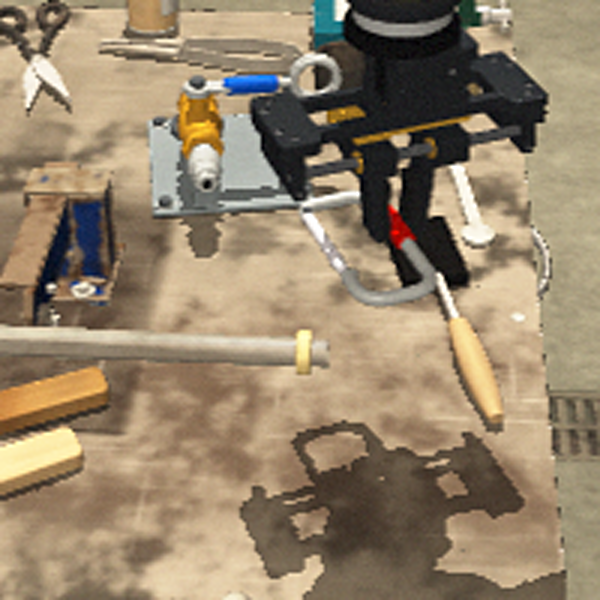

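>>> send_rows --series '[{"grip": 0,"dx": -32,"dy": -18,"dz": 0,"turn": 0},{"grip": 0,"dx": -32,"dy": -18,"dz": 0,"turn": 0},{"grip": 0,"dx": -32,"dy": -18,"dz": 0,"turn": 0},{"grip": 0,"dx": -32,"dy": -18,"dz": 0,"turn": 0},{"grip": 0,"dx": -32,"dy": -18,"dz": 0,"turn": 0},{"grip": 0,"dx": -32,"dy": -18,"dz": 0,"turn": 0},{"grip": 0,"dx": -32,"dy": -18,"dz": 0,"turn": 0},{"grip": 0,"dx": -32,"dy": -18,"dz": 0,"turn": 0},{"grip": 0,"dx": -32,"dy": -18,"dz": 0,"turn": 0},{"grip": 0,"dx": -30,"dy": -18,"dz": 0,"turn": 0},{"grip": 0,"dx": 0,"dy": 0,"dz": 0,"turn": 0.11},{"grip": 0,"dx": 0,"dy": 0,"dz": 0,"turn": 0.11},{"grip": 0,"dx": 0,"dy": 0,"dz": 0,"turn": 0}]'

```text
clock: 12.45
tool_pos: [0.3961, -0.2583, 0.152]
eef_rot: [0.633, 0.774, -0.0, -0.0]
contact_force: [0.5, -0.7, -2.3]
opening: 0.15
```

Run:
```python
from hk import *
from h import tool
tool((.395,-.264,.092),101.1)
```

```text
clock 12.45 tcp [ 0.3961 -0.2583  0.152 ] psi 101.46 d [-5.4 -2.1 60. ] turn 0.006 F [ 0.5 -0.7 -2.3] op 0.15 q [ 0.82  0.69 -0.55  2.09  0.69  0.55 -0.04]
```

>>> send_rows --series '[{"grip": 0,"dx": -5,"dy": 0,"dz": 20,"turn": 0},{"grip": 0,"dx": 0,"dy": 0,"dz": 25,"turn": 0},{"grip": 0,"dx": 0,"dy": 0,"dz": 15,"turn": 0},{"grip": 0,"dx": 0,"dy": 0,"dz": 0,"turn": 0}]'

```text
clock: 12.85
tool_pos: [0.3965, -0.262, 0.0904]
eef_rot: [0.631, 0.776, -0.001, -0.002]
contact_force: [0.5, 0.4, -1.8]
opening: 0.149
```

```bash
cat > fit.py <<'E'
from hk import *
from h import tool
def hpose(off=(0,0,0)):
    st=get_state(); R=Ro.from_quat(st["eef_rot"]).as_matrix(); p=np.array(st["tool_pos"]); psi=np.arctan2(R[1,0],R[0,0])
    yaw=psi-np.pi/2+off[2]; d=Rz(yaw)@np.array(off[:2]); return p[0]+d[0],p[1]+d[1],yaw,p[2]-.0018
def ov2(s,box,O,H,out,f=6):
    x0,y0,x1,y1=box; im=cv2.resize(s["img"][y0:y1,x0:x1,::-1],None,fx=f,fy=f,interpolation=2)
    def q(P): return ((proj(s,P)-[x0,y0]+.5)*f).round().astype(int)
    for r in(.0165,.0235):
        cv2.polylines(im,[q(tow(fixed(r),*O)).reshape(-1,1,2)],True,(0,255,0),1); cv2.polylines(im,[q(tow(lev(0,r),*O)).reshape(-1,1,2)],True,(255,0,255),1)
    P=hookpts(); P[:,2]+=H[3]
    for a in q(tow(P,*H[:3])): cv2.circle(im,(int(a[0]),int(a[1])),2,(255,255,0),-1)
    cv2.imwrite(out,im)
def rel(H,O):
    c=Rz(-O[2])@(np.array(H[:2])-O[:2]); print("hook in outlet mm",(c*1000).round(1),"yaw rel",round(H[2]-O[2],3),"z",round(H[3],4))
    for nm,P in(("fixed",[-.125,-.008]),("lever",[-.125,0])):
        w=Rz(O[2])@np.array(P)+O[:2]; print(nm,(Rz(-H[2])@(w-H[:2])*1000).round(1))
E
cat > chk.py <<'E'
from fit import *
import sys
tag=sys.argv[1]; o=shots(tag)
tool((.4,-.25,.092),101.1)
O=(.6063,-.1905,.194); H=hpose(); rel(H,O)
ov2(o["side"],(260,150,380,250),O,H,f"pics/f{tag}s.png"); ov2(o["top"],(360,200,480,300),O,H,f"pics/f{tag}t.png")
E
python3 chk.py 5
```

```text
clock 12.95 tcp [ 0.3976 -0.2625  0.092 ] psi 101.65 d [11.8  4.8  0. ] turn 0.01 F [-0.4  0.1 -1.6] op 0.147 q [ 0.74  0.79 -0.42  2.12  0.83  0.4  -0.15]
hook in outlet mm [-218.6  -30.5] yaw rel 0.009 z 0.0902
fixed [93.8 21.6]
lever [93.9 29.6]
```

View pics/f5s.png

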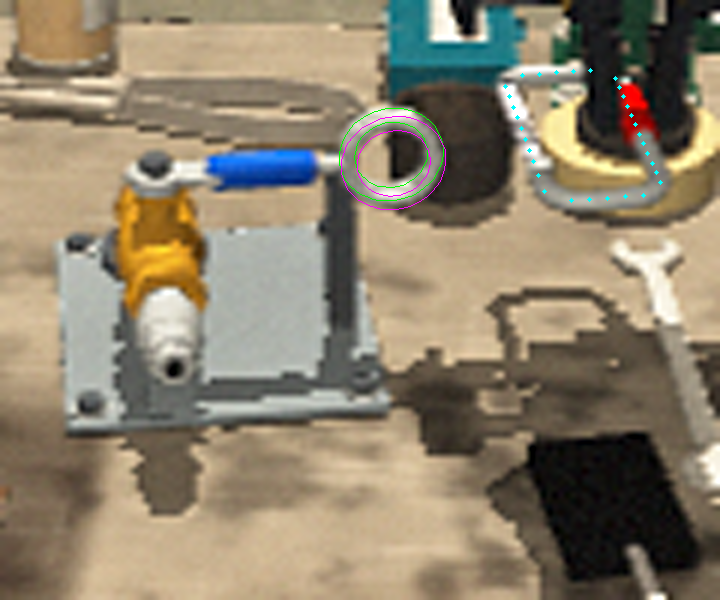

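View pics/f5t.png

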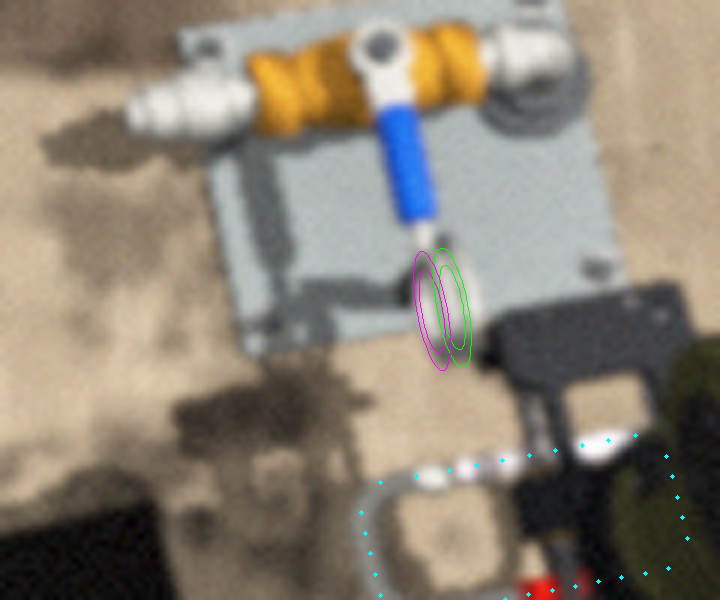

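>>> send_rows --series '[{"grip": 0,"dx": 0,"dy": 10,"dz": 0,"turn": 0.009},{"grip": 0,"dx": 0,"dy": 10,"dz": 0,"turn": 0},{"grip": 0,"dx": 0,"dy": 7,"dz": 0,"turn": 0},{"grip": 0,"dx": 0,"dy": 0,"dz": 0,"turn": 0}]'

```text
clock: 13.35
tool_pos: [0.4263, -0.2572, 0.0922]
eef_rot: [0.636, 0.772, 0.001, 0.001]
contact_force: [0.6, 0.8, -2.2]
opening: 0.15
```

```bash
python3 chk.py 6
```

```text
clock 13.45 tcp [ 0.4241 -0.2577  0.0918] psi 101.02 d [ 12.2 -22.2  -0.2] turn -0.001 F [ 0.1 -0.3 -1.6] op 0.15 q [ 0.72  0.81 -0.44  2.06  0.79  0.45 -0.14]
hook in outlet mm [-191.7  -30.8] yaw rel -0.002 z 0.09
fixed [66.7 22.9]
lever [66.7 30.9]
```

View pics/f6s.png

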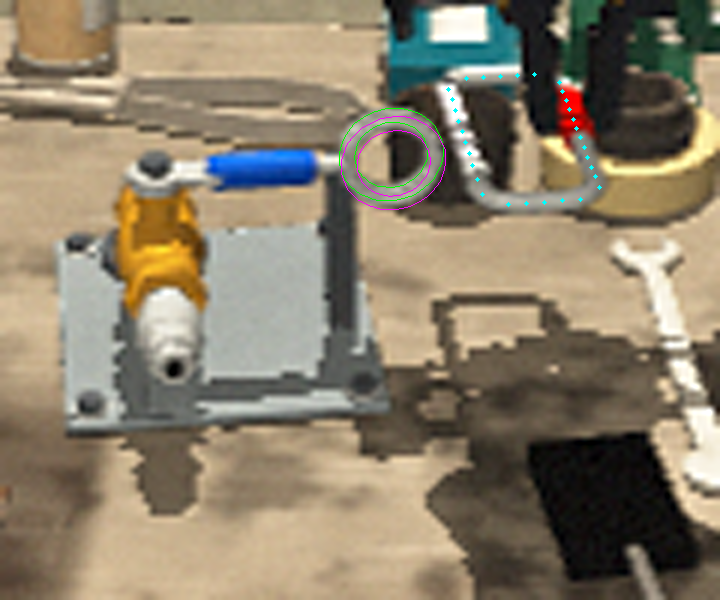

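View pics/f6t.png

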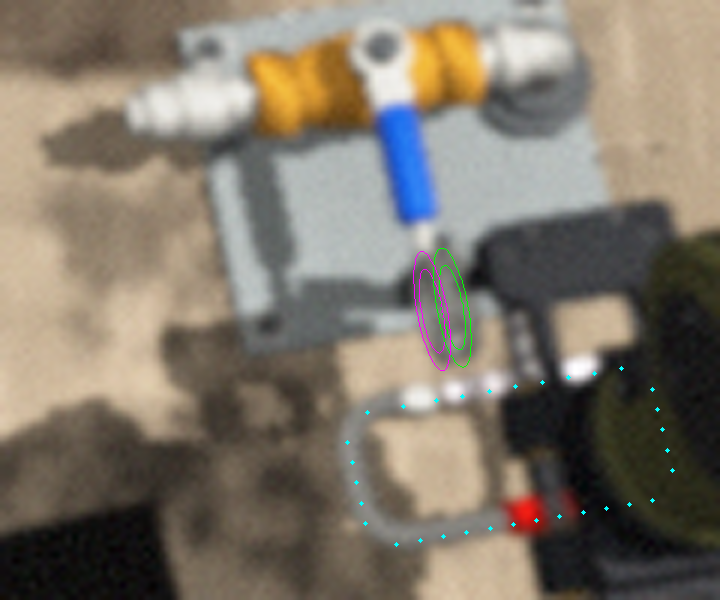

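>>> send_rows --series '[{"grip": 0,"dx": 0,"dy": 3,"dz": 0,"turn": 0},{"grip": 0,"dx": 0,"dy": 3,"dz": 0,"turn": 0},{"grip": 0,"dx": 0,"dy": 2,"dz": 0,"turn": 0},{"grip": 0,"dx": 0,"dy": 2,"dz": 0,"turn": 0},{"grip": 0,"dx": 0,"dy": 2,"dz": 0,"turn": 0}]'

```text
clock: 13.95
tool_pos: [0.4339, -0.256, 0.0914]
eef_rot: [0.636, 0.771, -0.002, -0.001]
contact_force: [-3.8, -2.1, -1.2]
opening: 0.149
```

```bash
cat > q.py <<'E'
from fit import *
st=get_state(); O=(.6063,-.1905,.194); H=hpose(); rel(H,O); F=np.array(st["contact_force"]); f=Rz(-O[2])@F[:2]
print("F outlet axes",f.round(1),F[2].round(1),"M",np.round(st["moment"],2),"op",round(float(st["opening"]),3),"clk",round(float(st["clock"]),2))
E
python3 q.py
```

```text
hook in outlet mm [-181.7  -31. ] yaw rel -0.003 z 0.0896
fixed [56.7 23.2]
lever [56.7 31.2]
F outlet axes [-4.1 -1.3] -1.2 M [-0.32  0.74  0.09] op 0.149 clk 13.95
```

>>> send_rows --series '[{"grip": 0,"dx": 0,"dy": 2,"dz": 0,"turn": 0},{"grip": 0,"dx": 0,"dy": 2,"dz": 0,"turn": 0},{"grip": 0,"dx": 0,"dy": 2,"dz": 0,"turn": 0},{"grip": 0,"dx": 0,"dy": 2,"dz": 0,"turn": 0}]'

```text
clock: 14.35
tool_pos: [0.4414, -0.2545, 0.0914]
eef_rot: [0.636, 0.771, -0.002, -0.001]
contact_force: [-5.5, -2.3, 0.2]
opening: 0.149
```

```bash
python3 q.py
```

```text
hook in outlet mm [-174.2  -31. ] yaw rel -0.003 z 0.0896
fixed [49.1 23.2]
lever [49.1 31.2]
F outlet axes [-5.8 -1.1] 0.2 M [-0.42  1.22  0.12] op 0.149 clk 14.35
```

>>> send_rows --series '[{"grip": 0,"dx": 0,"dy": 2,"dz": 0,"turn": 0},{"grip": 0,"dx": 0,"dy": 2,"dz": 0,"turn": 0},{"grip": 0,"dx": 0,"dy": 2,"dz": 0,"turn": 0},{"grip": 0,"dx": 0,"dy": 2,"dz": 0,"turn": 0},{"grip": 0,"dx": 0,"dy": 2,"dz": 0,"turn": 0}]'

```text
clock: 14.85
tool_pos: [0.4489, -0.2524, 0.091]
eef_rot: [0.636, 0.771, -0.003, -0.003]
contact_force: [-9.9, -0.6, 2.0]
opening: 0.146
```

```bash
python3 q.py; python3 chk.py 7
```

```text
hook in outlet mm [-166.3  -30.4] yaw rel -0.002 z 0.0892
fixed [41.3 22.5]
lever [41.3 30.5]
F outlet axes [-9.8  1.3] 2.0 M [-0.12  1.95  0.22] op 0.146 clk 14.85
clock 14.95 tcp [ 0.449  -0.2523  0.091 ] psi 100.99 d [ 11.6 -47.7  -0.6] turn -0.002 F [-9.8 -1.9  2.7] op 0.147 q [ 0.7   0.83 -0.47  2.    0.76  0.51 -0.13]
hook in outlet mm [-166.3  -30.3] yaw rel -0.002 z 0.0892
fixed [41.2 22.4]
lever [41.2 30.4]
```

View pics/f7s.png

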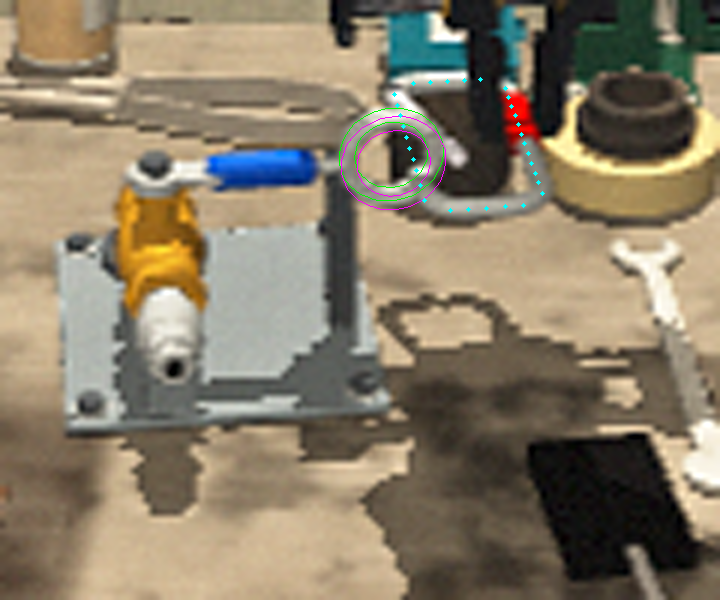

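View pics/f7t.png

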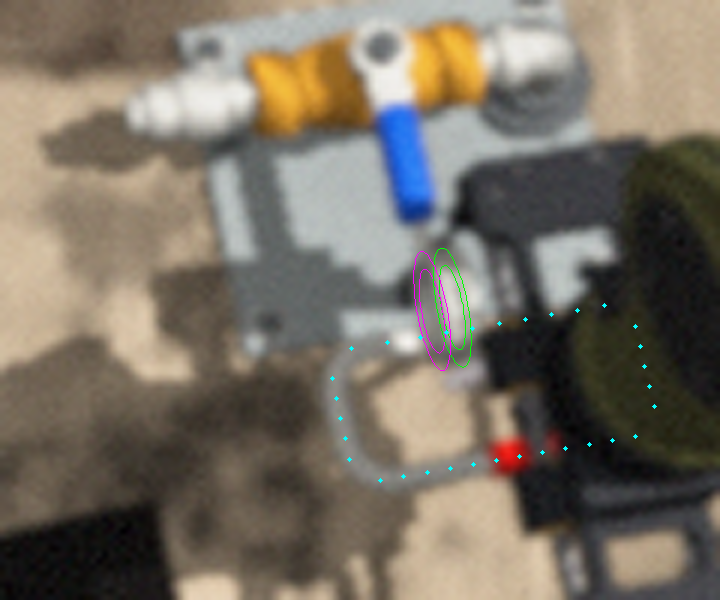

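>>> send_rows --series '[{"grip": 0,"dx": 0,"dy": 2,"dz": 0,"turn": 0},{"grip": 0,"dx": 0,"dy": 2,"dz": 0,"turn": 0},{"grip": 0,"dx": 0,"dy": 1,"dz": 0,"turn": 0},{"grip": 0,"dx": 0,"dy": 0,"dz": 0,"turn": 0}]'

```text
clock: 15.35
tool_pos: [0.4519, -0.2516, 0.0902]
eef_rot: [0.636, 0.771, -0.004, -0.005]
contact_force: [-10.3, -1.8, -2.1]
opening: 0.151
```

```bash
python3 q.py
```

```text
hook in outlet mm [-163.3  -30.2] yaw rel -0.003 z 0.0884
fixed [38.2 22.3]
lever [38.2 30.3]
F outlet axes [-10.5   0.3] -2.1 M [-0.41  2.26  0.24] op 0.151 clk 15.35
```

>>> send_rows --series '[{"grip": 0,"dx": 0,"dy": 1.5,"dz": -0.5,"turn": 0},{"grip": 0,"dx": -3,"dy": 0,"dz": 0,"turn": 0},{"grip": 0,"dx": -3,"dy": 0,"dz": 0,"turn": 0},{"grip": 0,"dx": -3,"dy": 0,"dz": 0,"turn": 0}]'

```text
clock: 15.75
tool_pos: [0.4551, -0.2593, 0.0904]
eef_rot: [0.636, 0.772, -0.004, -0.005]
contact_force: [-9.3, 0.8, -4.0]
opening: 0.148
```

```bash
python3 q.py
```

```text
hook in outlet mm [-161.6  -38.3] yaw rel -0.002 z 0.0886
fixed [36.6 30.4]
lever [36.6 38.4]
F outlet axes [-8.9  2.6] -4.0 M [-0.07  2.11  0.34] op 0.148 clk 15.75
```

Sliding moves freely (2.6 N), so I'll carry on.

>>> send_rows --series '[{"grip": 0,"dx": -3,"dy": 0,"dz": 0,"turn": 0},{"grip": 0,"dx": -3,"dy": 0,"dz": 0,"turn": 0},{"grip": 0,"dx": -3,"dy": 0,"dz": 0,"turn": 0}]'

```text
clock: 16.05
tool_pos: [0.4641, -0.2685, 0.0921]
eef_rot: [0.636, 0.772, 0.001, 0.001]
contact_force: [1.0, -2.0, -0.1]
opening: 0.151
```

```bash
python3 q.py
```

```text
hook in outlet mm [-154.6  -49.1] yaw rel -0.002 z 0.0903
fixed [29.5 41.2]
lever [29.5 49.2]
F outlet axes [ 0.6 -2.1] -0.1 M [-0.05 -0.15 -0.02] op 0.151 clk 16.05
```

>>> send_rows --series '[{"grip": 0,"dx": -3,"dy": -2,"dz": 0,"turn": 0},{"grip": 0,"dx": -3,"dy": -2,"dz": 0,"turn": 0},{"grip": 0,"dx": -4,"dy": -2,"dz": 0,"turn": 0},{"grip": 0,"dx": 0,"dy": 0,"dz": 0,"turn": 0}]'

```text
clock: 16.45
tool_pos: [0.4592, -0.2802, 0.0923]
eef_rot: [0.636, 0.771, -0.0, 0.0]
contact_force: [0.6, 0.7, -1.1]
opening: 0.15
```

```bash
python3 q.py; python3 chk.py 8
```

```text
hook in outlet mm [-161.6  -59.6] yaw rel -0.003 z 0.0905
fixed [36.4 51.8]
lever [36.4 59.8]
F outlet axes [0.7 0.6] -1.1 M [-0.01 -0.07 -0.01] op 0.15 clk 16.45
clock 16.55 tcp [ 0.4594 -0.2794  0.0923] psi 100.99 d [ 40.2 -52.7   0.3] turn -0.002 F [-0.2  0.1 -1.7] op 0.15 q [ 0.75  0.84 -0.5   1.94  0.74  0.55 -0.06]
hook in outlet mm [-161.2  -58.9] yaw rel -0.002 z 0.0905
fixed [36.1 51. ]
lever [36.1 59. ]
```

View pics/f8s.png

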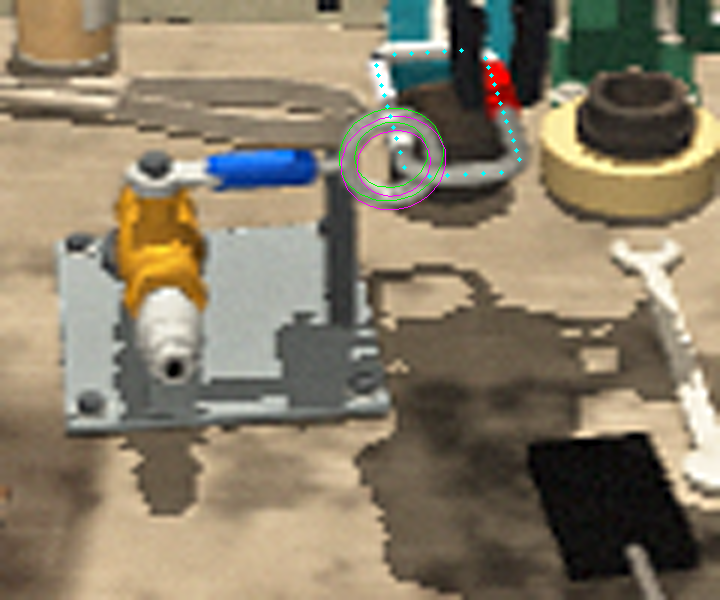

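View pics/f8t.png

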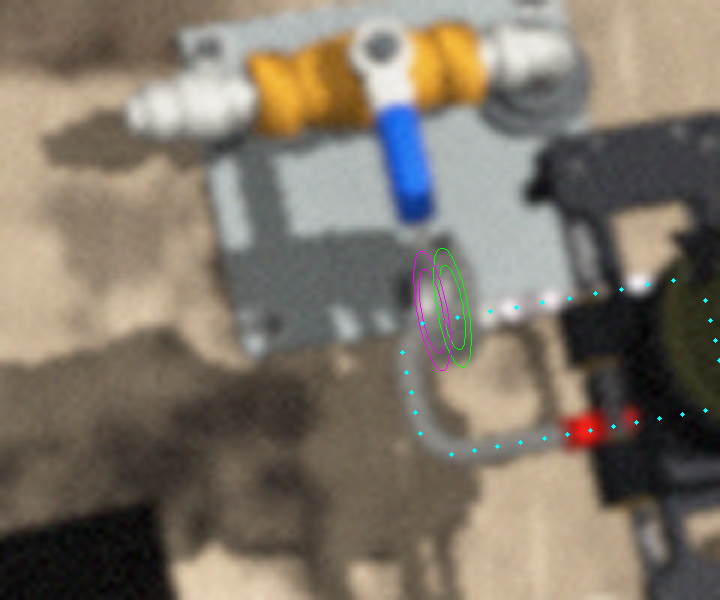

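>>> send_rows --series '[{"grip": 0,"dx": -1,"dy": -3,"dz": 0,"turn": 0},{"grip": 0,"dx": -1,"dy": -3,"dz": 0,"turn": 0},{"grip": 0,"dx": 0,"dy": -2,"dz": 0,"turn": 0},{"grip": 0,"dx": 0,"dy": -2,"dz": 0,"turn": 0}]'

```text
clock: 16.95
tool_pos: [0.4527, -0.2818, 0.0927]
eef_rot: [0.636, 0.772, 0.003, 0.002]
contact_force: [7.5, 3.4, -3.5]
opening: 0.148
```

```bash
python3 q.py
```

```text
hook in outlet mm [-168.3  -60. ] yaw rel -0.001 z 0.0909
fixed [43.2 52.1]
lever [43.2 60.1]
F outlet axes [8.  1.9] -3.5 M [ 0.71 -1.42 -0.31] op 0.148 clk 16.95
```

>>> send_rows --series '[{"grip": 0,"dx": 0,"dy": -1.5,"dz": 0,"turn": 0},{"grip": 0,"dx": 0,"dy": -1.5,"dz": 0,"turn": 0},{"grip": 0,"dx": 0,"dy": 0,"dz": 0,"turn": 0}]'

```text
clock: 17.25
tool_pos: [0.4523, -0.2815, 0.0931]
eef_rot: [0.635, 0.772, 0.005, 0.003]
contact_force: [8.6, 4.7, -4.3]
opening: 0.149
```

```bash
python3 q.py
```

```text
hook in outlet mm [-168.7  -59.6] yaw rel -0.0 z 0.0913
fixed [43.7 51.7]
lever [43.7 59.7]
F outlet axes [9.4 3. ] -4.3 M [ 0.75 -1.85 -0.4 ] op 0.149 clk 17.25
```

>>> send_rows --series '[{"grip": 0,"dx": 0,"dy": -2,"dz": 0,"turn": 0},{"grip": 0,"dx": 0,"dy": -2,"dz": 0,"turn": 0},{"grip": 0,"dx": 0,"dy": 0,"dz": 0,"turn": 0}]'

```text
clock: 17.55
tool_pos: [0.4514, -0.2812, 0.0936]
eef_rot: [0.635, 0.772, 0.007, 0.005]
contact_force: [13.9, 6.8, -6.2]
opening: 0.147
```

```bash
python3 q.py
```

```text
hook in outlet mm [-169.4  -59.1] yaw rel 0.0 z 0.0918
fixed [44.5 51.1]
lever [44.5 59.1]
F outlet axes [14.9  4. ] -6.2 M [ 1.09 -2.68 -0.61] op 0.147 clk 17.55
```

>>> send_rows --series '[{"grip": 0,"dx": 0,"dy": 0,"dz": 0,"turn": 0},{"grip": 0,"dx": 0,"dy": 0,"dz": 0,"turn": 0},{"grip": 0,"dx": 0,"dy": 0,"dz": 0,"turn": 0},{"grip": 0,"dx": 0,"dy": 0,"dz": 0,"turn": 0}]'

```text
clock: 17.95
tool_pos: [0.4515, -0.2811, 0.0935]
eef_rot: [0.635, 0.772, 0.007, 0.005]
contact_force: [13.5, 6.4, -6.3]
opening: 0.152
```

```bash
python3 q.py; python3 chk.py 9
```

```text
hook in outlet mm [-169.4  -59.1] yaw rel 0.001 z 0.0917
fixed [44.5 51.1]
lever [44.5 59.1]
F outlet axes [14.4  3.6] -6.3 M [ 1.1 -2.7 -0.6] op 0.152 clk 17.95
clock 18.05 tcp [ 0.4515 -0.2811  0.0935] psi 101.15 d [ 40.5 -44.5   0.8] turn 0.001 F [12.7  7.  -6.7] op 0.149 q [ 0.77  0.83 -0.49  1.96  0.76  0.52 -0.06]
hook in outlet mm [-169.4  -59.1] yaw rel 0.001 z 0.0917
fixed [44.4 51.1]
lever [44.4 59.1]
```

View pics/f9s.png

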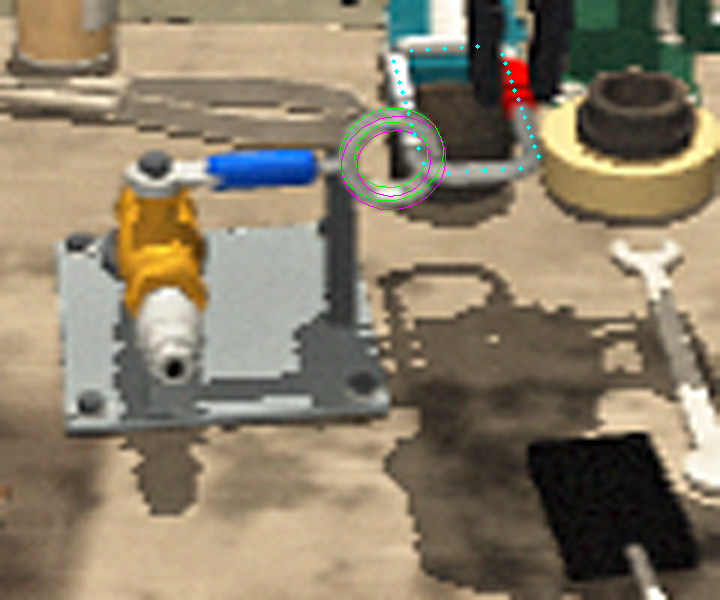

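View pics/f9t.png

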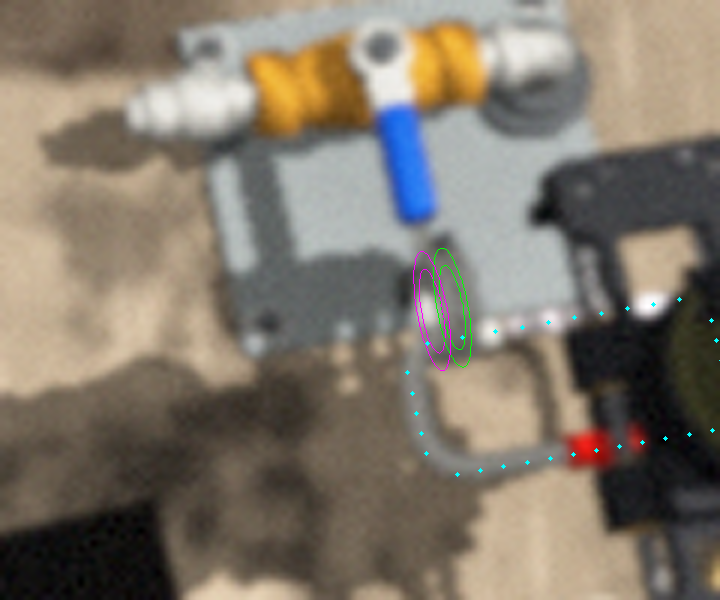

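>>> send_rows --series '[{"grip": 0,"dx": 0,"dy": 3,"dz": 0,"turn": 0},{"grip": 0,"dx": 0,"dy": 3,"dz": 0,"turn": 0},{"grip": 0,"dx": 0,"dy": 3,"dz": 0,"turn": 0},{"grip": 0,"dx": 0,"dy": 3,"dz": 0,"turn": 0},{"grip": 0,"dx": 0,"dy": 3,"dz": 0,"turn": 0},{"grip": 0,"dx": 0,"dy": 0,"dz": 0,"turn": 0}]'

```text
clock: 18.65
tool_pos: [0.4572, -0.2821, 0.0921]
eef_rot: [0.636, 0.772, -0.001, -0.0]
contact_force: [0.2, -0.8, -0.5]
opening: 0.15
```

```bash
python3 q.py
```

```text
hook in outlet mm [-164.   -61.1] yaw rel -0.002 z 0.0903
fixed [38.9 53.2]
lever [38.9 61.2]
F outlet axes [ 0.1 -0.8] -0.5 M [-0.12 -0.08  0.03] op 0.15 clk 18.65
```

>>> send_rows --series '[{"grip": 0,"dx": 0,"dy": 3,"dz": 2,"turn": 0},{"grip": 0,"dx": 0,"dy": 3,"dz": 3,"turn": 0},{"grip": 0,"dx": 0,"dy": 0,"dz": 3,"turn": 0},{"grip": 0,"dx": 0,"dy": 0,"dz": 0,"turn": 0}]'

```text
clock: 19.05
tool_pos: [0.4632, -0.2804, 0.0836]
eef_rot: [0.636, 0.772, -0.0, -0.001]
contact_force: [-0.3, -0.3, -1.8]
opening: 0.15
```

```bash
python3 q.py; python3 chk.py 10
```

```text
hook in outlet mm [-157.7  -60.7] yaw rel -0.002 z 0.0818
fixed [32.6 52.7]
lever [32.6 60.7]
F outlet axes [-0.4 -0.3] -1.8 M [-0.05 -0.02  0.  ] op 0.15 clk 19.05
clock 19.15 tcp [ 0.4633 -0.2806  0.084 ] psi 101.0 d [ 42.1 -56.4  -7.9] turn -0.002 F [-0.2 -0.3 -1.1] op 0.149 q [ 0.75  0.86 -0.49  1.93  0.75  0.55 -0.07]
hook in outlet mm [-157.6  -60.8] yaw rel -0.002 z 0.0822
fixed [32.5 52.9]
lever [32.5 60.9]
```

View pics/f10s.png

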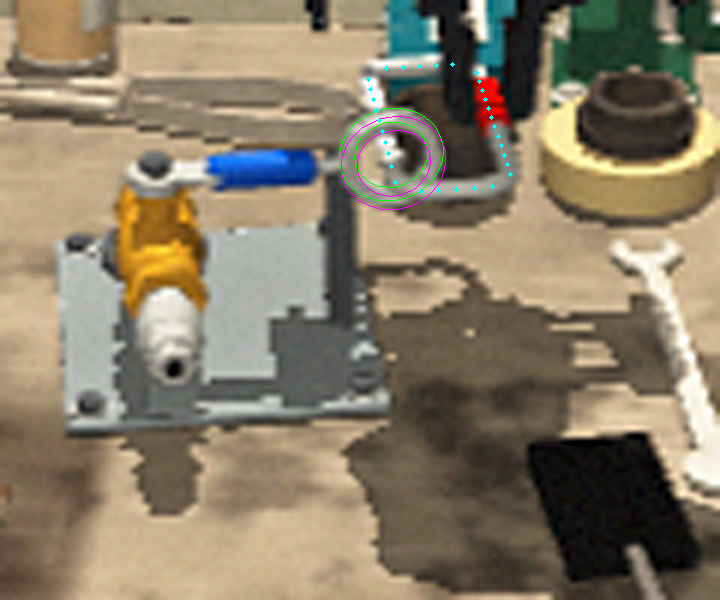

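>>> send_rows --series '[{"grip": 0,"dx": 0,"dy": 0,"dz": 2.5,"turn": 0},{"grip": 0,"dx": 0,"dy": 0,"dz": 0,"turn": 0},{"grip": 0.25,"dx": 0,"dy": 0,"dz": 0,"turn": 0},{"grip": 0.34,"dx": 0,"dy": 0,"dz": 0,"turn": 0},{"grip": 0.34,"dx": 0,"dy": 0,"dz": 0,"turn": 0},{"grip": 0.34,"dx": 0,"dy": 0,"dz": 0,"turn": 0},{"grip": 0.34,"dx": 0,"dy": 0,"dz": 0,"turn": 0},{"grip": 0.34,"dx": 0,"dy": 0,"dz": 0,"turn": 0}]'

```text
clock: 19.95
tool_pos: [0.4637, -0.2806, 0.0818]
eef_rot: [0.636, 0.772, -0.0, 0.0]
contact_force: [-0.1, 0.6, -0.0]
opening: 0.342
```

```bash
python3 q.py; python3 chk.py 11
```

```text
hook in outlet mm [-157.3  -60.9] yaw rel -0.002 z 0.08
fixed [32.2 53. ]
lever [32.2 61. ]
F outlet axes [0.1 0.6] -0.0 M [-0.03 -0.09  0.03] op 0.342 clk 19.95
clock 20.05 tcp [ 0.4636 -0.2806  0.0817] psi 101.0 d [ 42.2 -56.6 -10.3] turn -0.002 F [-0.4 -0.8 -0.1] op 0.342 q [ 0.74  0.86 -0.48  1.93  0.76  0.54 -0.07]
hook in outlet mm [-157.4  -60.9] yaw rel -0.002 z 0.0799
fixed [32.3 53. ]
lever [32.3 61. ]
```

View pics/f11s.png

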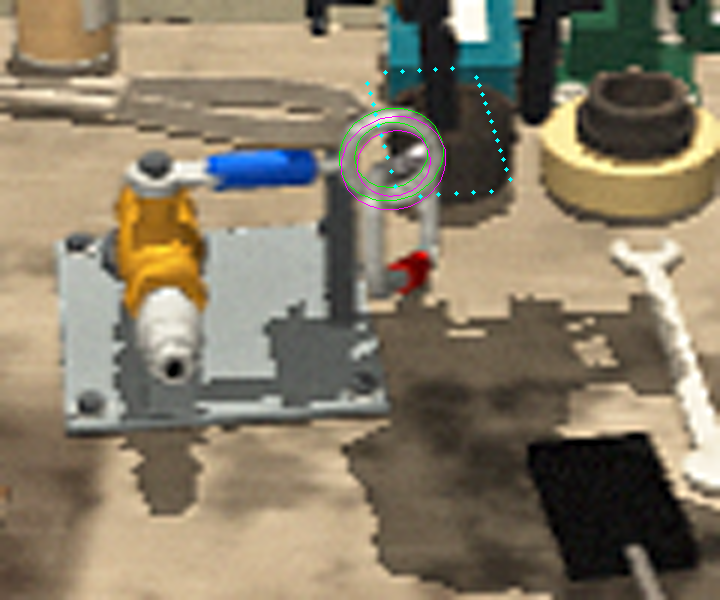

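View pics/f11t.png

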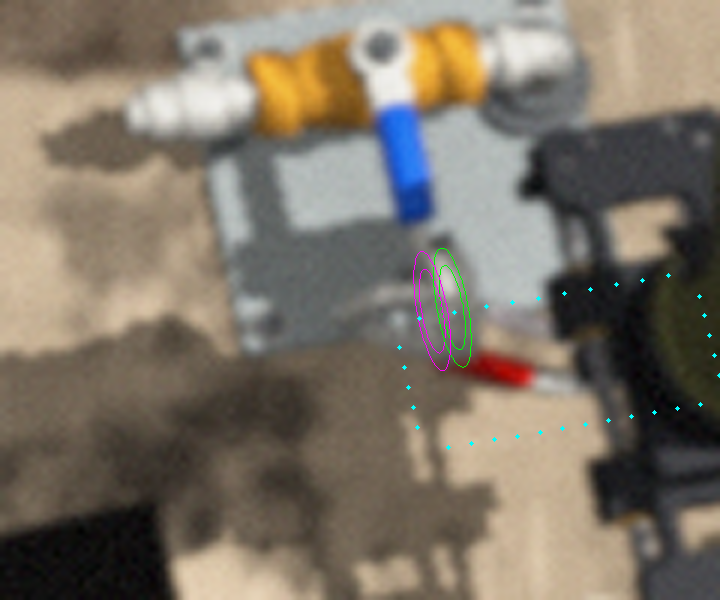

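>>> send_rows --series '[{"grip": 0.34,"dx": 0,"dy": 0,"dz": -5,"turn": 0},{"grip": 0.34,"dx": 0,"dy": 0,"dz": -15,"turn": 0},{"grip": 0.34,"dx": 0,"dy": 0,"dz": -30,"turn": 0},{"grip": 0.34,"dx": 0,"dy": 0,"dz": -40,"turn": 0},{"grip": 0.34,"dx": 0,"dy": 0,"dz": -40,"turn": 0},{"grip": 0.34,"dx": -30,"dy": 0,"dz": 0,"turn": 0},{"grip": 0.34,"dx": -40,"dy": 0,"dz": 0,"turn": 0},{"grip": 0.34,"dx": -40,"dy": 0,"dz": 0,"turn": 0},{"grip": 0.34,"dx": -30,"dy": 0,"dz": 0,"turn": 0},{"grip": 0.34,"dx": 0,"dy": 0,"dz": 0,"turn": 0},{"grip": 0.34,"dx": 0,"dy": 0,"dz": 0,"turn": 0},{"grip": 0.34,"dx": 0,"dy": 0,"dz": 0,"turn": 0},{"grip": 0.34,"dx": 0,"dy": 0,"dz": 0,"turn": 0},{"grip": 0.34,"dx": 0,"dy": 0,"dz": 0,"turn": 0}]'

```text
clock: 21.45
tool_pos: [0.4905, -0.4169, 0.2121]
eef_rot: [0.635, 0.772, 0.0, -0.0]
contact_force: [-0.2, -0.2, -1.0]
opening: 0.34
```

```bash
python3 chk.py 12
```

```text
clock 21.55 tcp [ 0.4904 -0.4174  0.212 ] psi 101.06 d [181.7 -56.6 119.9] turn -0.001 F [-0.7  0.3  0.2] op 0.338 q [ 0.97  0.81 -0.66  1.52  0.55  1.01  0.36]
hook in outlet mm [-157.5 -200.3] yaw rel -0.001 z 0.2102
fixed [ 32.3 192.4]
lever [ 32.3 200.4]
```

View pics/f12s.png

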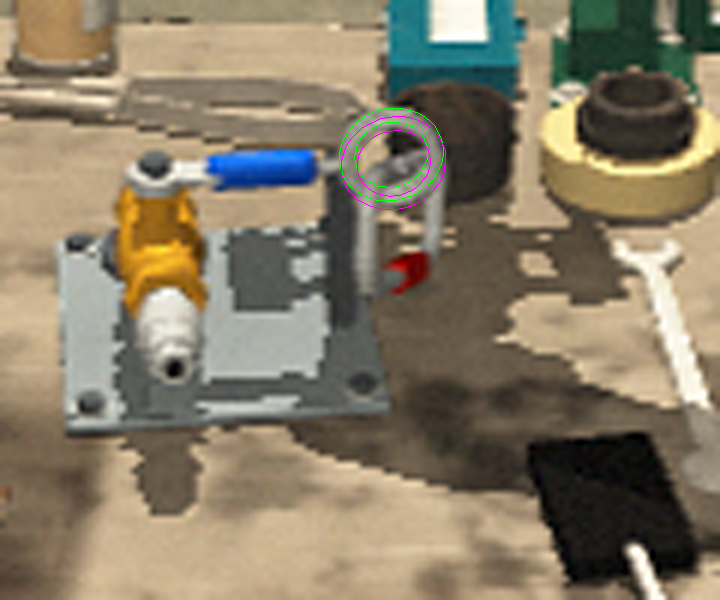

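View pics/f12t.png

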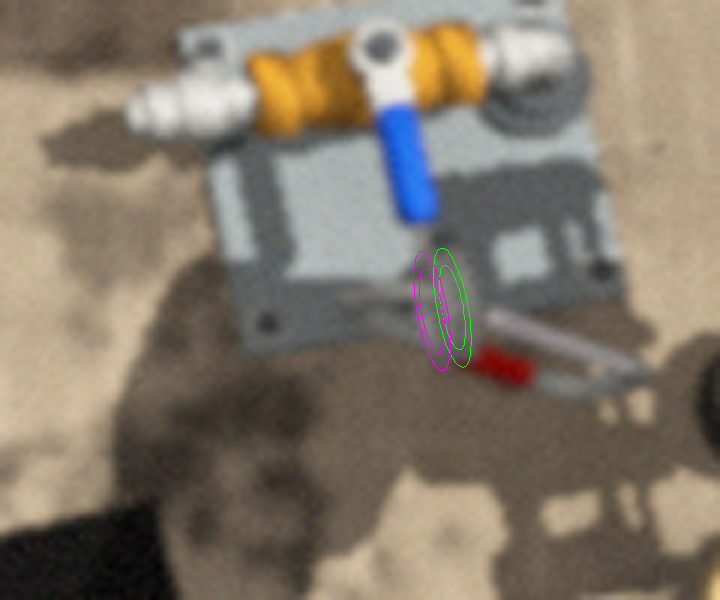

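Run:
```python
from fit import *
from load import L
for n in("side12","top12","side11"):
    s=L(n); W=cloud(s); im=s["img"].astype(int); ok=s["depth"]>0
    R,G,B=im[...,0],im[...,1],im[...,2]
    m=ok&(W[...,0]>.42)&(W[...,0]<.56)&(W[...,1]>-.33)&(W[...,1]<-.16)
    red=m&(R>90)&(G<70)&(B<70); print(n,"red",red.sum(),np.median(W[red],0).round(3))
    g=m&(W[...,2]>.025)&(R>120)&(abs(R-B)<30)&~red&(W[...,1]<-.235); p=W[g]
    if len(p): 
        i=np.argsort(p[:,1]); print(p[i][::max(1,len(p)//10)].round(3).tolist())
s=L("top12"); 
cv2.imwrite("pics/t12z.png",cv2.resize(s["img"][235:275,420:475,::-1],None,fx=12,fy=12,interpolation=2))
s=L("side12"); 
cv2.imwrite("pics/s12z.png",cv2.resize(s["img"][160:205,310:345,::-1],None,fx=13,fy=13,interpolation=2))
```

```text
side12 red 30 [ 0.497 -0.242  0.022]
[[0.486, -0.302, 0.031], [0.486, -0.302, 0.028], [0.486, -0.301, 0.035], [0.489, -0.299, 0.029], [0.489, -0.299, 0.033], [0.486, -0.298, 0.027], [0.491, -0.297, 0.027], [0.488, -0.295, 0.028], [0.488, -0.293, 0.026], [0.485, -0.293, 0.026], [0.493, -0.272, 0.067], [0.496, -0.267, 0.07], [0.497, -0.245, 0.078], [0.5, -0.242, 0.077], [0.5, -0.242, 0.08], [0.502, -0.239, 0.082], [0.5, -0.237, 0.076]]
top12 red 59 [ 0.496 -0.257  0.019]
[[0.49, -0.307, 0.055], [0.491, -0.296, 0.059], [0.489, -0.289, 0.056], [0.491, -0.283, 0.061], [0.492, -0.278, 0.065], [0.499, -0.271, 0.065], [0.5, -0.264, 0.073], [0.502, -0.256, 0.076], [0.504, -0.249, 0.078], [0.501, -0.244, 0.078], [0.505, -0.239, 0.079]]
side11 red 27 [ 0.496 -0.242  0.026]
[[0.491, -0.297, 0.03], [0.488, -0.291, 0.03], [0.498, -0.264, 0.071], [0.483, -0.257, 0.253], [0.442, -0.255, 0.252], [0.47, -0.253, 0.255], [0.447, -0.252, 0.25], [0.473, -0.251, 0.25], [0.46, -0.249, 0.257], [0.47, -0.248, 0.251], [0.462, -0.244, 0.259]]
```

View pics/t12z.png

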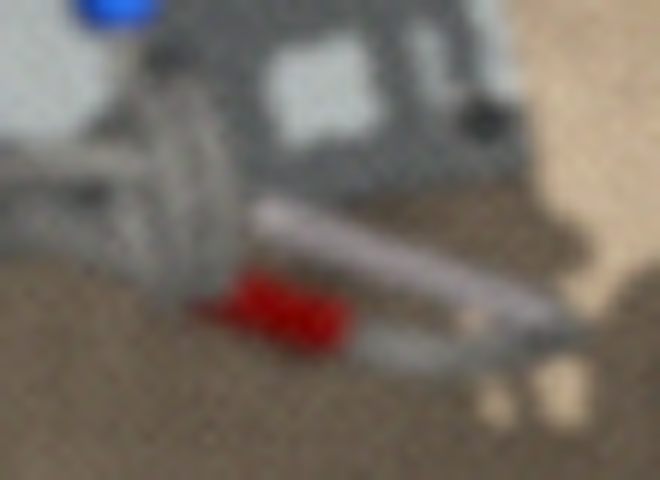

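View pics/s12z.png

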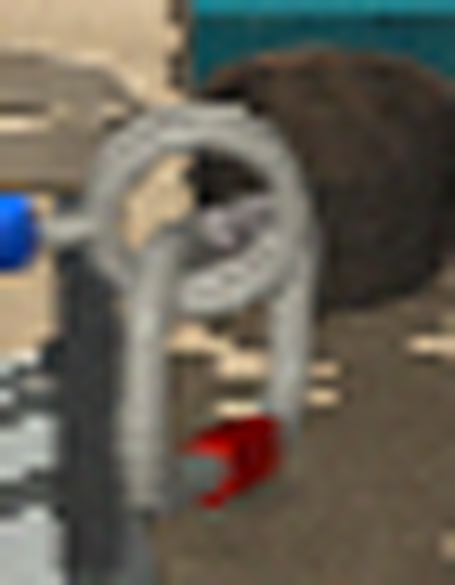

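>>> send_rows --series '[{"grip": 0.34,"dx": 0,"dy": 0,"dz": 0,"turn": 0},{"grip": 0.34,"dx": 0,"dy": 0,"dz": 0,"turn": 0},{"grip": 0.34,"dx": 0,"dy": 0,"dz": 0,"turn": 0},{"grip": 0.34,"dx": 0,"dy": 0,"dz": 0,"turn": 0},{"grip": 0.34,"dx": 0,"dy": 0,"dz": 0,"turn": 0},{"grip": 0.34,"dx": 0,"dy": 0,"dz": 0,"turn": 0},{"grip": 0.34,"dx": 0,"dy": 0,"dz": 0,"turn": 0},{"grip": 0.34,"dx": 0,"dy": 0,"dz": 0,"turn": 0},{"grip": 0.34,"dx": 0,"dy": 0,"dz": 0,"turn": 0},{"grip": 0.34,"dx": 0,"dy": 0,"dz": 0,"turn": 0}]'

```text
clock: 22.55
tool_pos: [0.4903, -0.418, 0.2117]
eef_rot: [0.636, 0.772, -0.0, 0.0]
contact_force: [-0.1, 0.1, -0.0]
opening: 0.341
```

Run:
```python
from fit import *
from load import L
o=shots("13"); 
a=L("side12")["img"].astype(int); b=o["side"]["img"].astype(int)
print("diff hook region 12->13",abs(a-b)[165:210,310:345].mean().round(2),"bg",abs(a-b)[300:400,300:400].mean().round(2))
s=o["side"]; W=cloud(s)
for t in["lever","snap_hook","mug","wax_cake","spanner_17","graphite_paddle","steel_cup"]:
    for n in("top","side"):
        s=o[n]; r=regions_of(s,t)
        if r: 
            r=r[0]; m=r["pixels"]&(s["depth"]>0); print(t,n,round(r["score"],2),r["extent"],np.median(cloud(s)[m],0).round(3))
```

```text
diff hook region 12->13 3.87 bg 2.5
lever top 0.86 [420.5, 203.1, 436.0, 259.0] [ 0.562 -0.203  0.101]
lever side 0.54 [282.4, 167.9, 335.0, 182.4] [ 0.553 -0.199  0.098]
snap_hook top 0.93 [414.3, 242.6, 469.7, 270.0] [ 0.499 -0.257  0.046]
snap_hook side 0.72 [321.2, 174.8, 333.9, 200.3] [ 0.506 -0.216  0.049]
mug top 0.85 [141.5, 212.1, 186.6, 254.6] [0.54  0.434 0.049]
mug side 0.55 [252.7, 349.5, 306.8, 423.3] [0.537 0.444 0.057]
wax_cake top 0.76 [176.0, 281.2, 206.0, 309.3] [0.399 0.36  0.02 ]
wax_cake side 0.56 [345.9, 355.4, 383.0, 391.3] [0.399 0.373 0.02 ]
spanner_17 top 0.57 [377.3, 303.4, 462.1, 322.8] [ 0.368 -0.173  0.005]
spanner_17 side 0.64 [363.9, 192.2, 384.6, 232.7] [ 0.368 -0.175  0.005]
graphite_paddle top 0.7 [287.9, 282.7, 391.0, 319.6] [ 0.389 -0.056  0.014]
graphite_paddle side 0.8 [349.3, 223.4, 387.3, 290.4] [ 0.386 -0.039  0.013]
steel_cup side 0.5 [323.0, 164.1, 344.3, 182.6] [ 0.475 -0.362  0.024]
```

Run:
```python
from load import *
a=L("side12")["img"].astype(int); b=L("side13")["img"].astype(int); d=abs(a-b).mean(2)
print("hook",d[182:205,318:335].mean(),"valve",d[175:215,275:300].mean(),"max",d[182:205,318:335].max(),d[175:215,275:300].max())
r=finish_job(); print(r)
```

```text
hook 4.005967604433078 valve 2.919333333333333 max 100.66666666666667 82.66666666666667
the job is handed in; nothing more can be done
None
```

The job is handed in at about 22.7 s of the 72 s allowed. The valve is locked off, with the hook hanging released from both rings.

- **Lever:** I pushed the blue lever to its stop with the closed fingers. At the stop it no longer moved and the force rose to about 11 N in the push direction (13 N in all). The camera pictures show the two rings side by side.
- **Hook:** I gripped it by the red sleeve and pressed its gate on the rings beside the nose, with about 10.5 N at most. I then slid it until the force dropped away and the gate sprang shut, with both rings in the pocket.
- **Tug:** I pulled straight back with about 15 N for more than 0.5 s (about 16 N in total). The hook turned slightly in the grip, by roughly 0.05 rad, and the rings stayed in the pocket.
- **Release:** I set the nose down near the ring bottoms, opened the fingers part way and backed off. The middle of the hook's opening came to rest about 45 mm below the ring centres and 60–70 mm from them.

In the last checks the lever was shut and the gate looked shut; neither angle can be read directly. Tool force was about zero. The mug, wax cake and paddle were within about 3 mm of their first positions.

**Less certain checks:**
- **Cameras:** The two cameras disagreed by about 3 mm on where the rings lie.
- **Spanner:** The network's reading for it shifted by 11–18 mm, with the spanner partly in the gripper's shadow. Nothing came near it.
- **Steel cup:** It was found only in the side view at the end, about 12 mm from its first reading there. The arm was partly in the way, and I never touched it.
- **Hook at rest:** Two pictures about 1 s apart differed slightly more on the hook than on the fixed valve. I took that as image noise and handed in.

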